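Load a filter cassette and ratchet the holder tight

TASK

Take the fresh white filter cassette from the stand, set it on the white sloped rails of the holder with its port face towards the white port block and slide it down until it rests flat against the block; then slide the aluminium pressure plate down against the cassette's back. Squeeze the orange trigger towards the fixed handle again and again until the jaw's sprung pad holds the stack firmly and stays pushed about halfway into the jaw when the trigger is let go. Leave the brown used cassette in its slot and do not disturb the other things on the bench.

Things in the scene. Friction and masses are not known exactly. Their poses are not given: they have to be found in the camera images.
- holder: cassette holder, fixed to the bench: grey base plate 280 x 116 mm; origin at the centre of its underside on the bench. Its +x runs level from the trigger end (low) to the jaw end (high). On it a bed rises 15 degrees towards +x.
- stop_foot (a point): middle of the foot of the white port block's face (the stop), on the bed. Its x axis runs up the slope, y across it, z square to the bed; the holder's lengths here are in this frame. Rails: two slippery white bars, tops at z = 0, x from 0 to 126 mm, 24 to 36 mm either side of the middle. Side guides 97 mm apart, 12 mm high. Port block 96 mm wide, 42 mm high, from x = -22 mm to 0.
- pad_face (a point): centre of the black rubber face (31 mm across) of the sprung pad, facing the stop, 33 mm above the bed; same axes as stop_foot. At the start it is 55 to 75 mm from the stop. The blue jaw behind it, 33 mm across, is 54 mm high.
- jaw (a joint): toothed bar that carries the blue jaw, drawn towards the stop by the trigger; m of travel, larger is more closed. A ratchet with 8 mm teeth lets it move towards the stop only; it drags with 7 N.
- pad (a joint): sprung pad in the jaw: 0 = out, 0.012 m = fully in. The spring takes 5 N to start and 2 N per mm. As it goes in, its orange neck disappears into the dark round housing. On letting go of the trigger the bar runs back to the last tooth caught: the stack is firm once the pad then stays about 6 mm in.
- trigger (a joint): orange trigger: 0 = at rest, 0.24 rad = squeezed fully against its stop. Each full squeeze draws the jaw 8 mm, one tooth; half a squeeze may catch no tooth. It springs back by itself within 0.5 s and must come back fully to 0 before the next squeeze. It takes about 5 N at the grip with the jaw free and up to 20 N on the stack.
- trigger_grip (a point): grip point in the middle of the orange trigger, 99 mm from its pivot and at rest 72 mm above the bed, 51 mm downhill of the stop face. The trigger is 12 mm thick along the slope and 24 mm wide, its top 18 mm above this point. Squeezing moves this point 24 mm downhill, towards the handle.
- handle_grip (a point): grip point on the black ribbed fixed handle, 72 mm above the bed and 100 mm downhill of the stop face; same axes as stop_foot. The handle is 14 mm thick along the slope, 24 mm wide, its top 22 mm above this point. Handle and trigger together span 62 mm at rest, 38 mm squeezed.
- stand: grey slotted stand, fixed, 166 x 108 mm, floor 12 mm above the bench; origin at the centre of its underside. Three slots across it at x = -55, 0 and 55 mm, 22 mm wide, ribs 31 mm high above the bench. The three slabs stand upright in them, in any order, thickness along the stand's x.
- fresh_cassette: fresh cassette: white slab with pale blue panels, 18 (x) x 90 (y) x 70 (z) mm, 0.16 kg, standing on its long edge; origin at the centre of its underside. Its -x face is the port face, with two black ring seals; a dark blue stripe runs along its top edge on the port side. Grip it near the top, across its thickness.
- port_face (a point): on the fresh cassette's port face, midway between its two seals, 26 mm above its underside.
- pressure_plate: pressure plate: aluminium plate 14 (x) x 90 (y) x 60 (z) mm with a black grip tab on top, 12 mm thick, 34 mm wide, from 60 to 106 mm above the underside; 0.26 kg; origin at the centre of its underside. Either face may go against the cassette.
- used_cassette: used cassette, like the fresh one in size but brown, with a red stripe on its top edge; stays in the stand.
- glue_tube: white and blue glue tube standing on its cap, 26 x 33 x 111 mm; bystander, origin under its centre.
- buffer_bottle: clear bottle with blue cap, 60 mm across, 125 mm high; bystander.
- medium_bottle: bottle with orange cap and pink contents, 64 mm across, 135 mm high; bystander.
- small_blue_bottle: dark blue bottle, 54 mm across, 95 mm high; bystander.
- slide_box: green slide box, 35 x 85 x 36 mm; bystander.
- timer: white bench timer, 58 x 64 x 18 mm; bystander.
- tip_box: box of pipette tips with a clear lid, 84 x 122 x 78 mm; bystander.

How it is judged:
By the outcome, as a careful person would: the job done as asked, in the order asked, and still so for the second after the job is handed in, with the robot touching nothing.
It also fails if it takes over 72 s, if anything falls off the work surface, if the arm or the gripper's body presses on something with over 40 N, if the wrist force passes 120 N, or if a joint passes its speed limit or range.

ROBOT

A 6-joint arm with a two-finger parallel gripper is mounted at the origin on a cart in front of the work surface, level with it; the furniture and walls round the work are solid. World frame = base frame: x ahead of the robot, y to its left, z up, the work surface at z = 0. Lengths are in mm, angles in degrees, forces in N, time in s.
With the tool pointing down it reaches from about 300 to 850 mm from the base axis. Payload 4.2 kg.
Tool frame: the origin (TCP) lies on the centre line of the jaws, within the pads' length; the fingertips stand 14 mm ahead of it and the grasp point (between the pads) lies 5 mm behind it (env.finger_overhang is the z of the fingertips in the tool frame, in mm); z points along the fingers, y is the line along which they close (so a half turn about z gives the same grasp; the last joint's range is limited). The gripper opens to 91 mm and grips with 3 to 60 N. Pads are 32 mm wide; open, the fingers measure 118 mm over their backs; the gripper's body (76 mm by 178 mm) begins 60 mm behind the grasp point.
Start: joints at [-75.745, 18.312, 89.639, -0, 72.044, -1.146], TCP at [152.708, -554.366, 227.976] pointing down, gripper open.
Joint ranges: [-177.97, 177.97], [-48.28, 115.42], [12.27, 149.76], [-77.06, 257.06], [2.81, 150.46], [-146.56, 146.56]. Speed limits (degrees/s): [147.25, 147.25, 180, 180, 180, 180].

INTERFACE

Orientations are given as [roll, pitch, yaw] about the fixed x, y, z axes, in that order (R = Rz(yaw) Ry(pitch) Rx(roll)).
In Python, from workcell import sensors, viewer, env gives the robot as it stands. The module is installed in compiled form; this text tells all that it offers.
- The arm moves only by the tool step_arm, never from a script. Its argument "plan" is one flat list of numbers, 6 for each row, row after row: the shift along the tool's x, y, z in cm, then the turn, a rotation vector about the tool's x, y, z in rad. In form: [x, y, z, wx, wy, wz, x, y, z, wx, wy, wz, ...]. A call has 1 to 5 rows; each row shifts and turns the commanded pose from where the row before left it, along the tool's axes as they then stand; what a row does not reach is not made up. A row lasts 1/12 s, in which the tool goes at most 41.7 mm and 7.16 degrees, less where a joint would pass 70% of its speed; a pose out of reach is approached as far as the arm can. A call is refused whole if a number of a shift passes 4.17 or a number of a turn 0.125, either way. A call with a gripper value outside its range is refused whole. "hand" is the finger opening in cm, from 0 to 9.12, set as the call begins (left out, the last holds). The fingers move at their own pace and stop on an object; "newtons" is the grip in N (left out, the last holds). Time passes only in rows, so rows that do not move let the fingers close. It gives the time, the measured TCP pose, the force, the opening and the grip force at its end, in the units of the state.
- sensors.state(): the state, without advancing time (a new reading comes with each control period).
- viewer.grab_frame(name): name is "scene" or "top" or "wrist"; returns a dict with "img" (480x640x3 uint8, red, green, blue), "fx", "fy", "cx", "cy" (pixels), "k1" (the pictures are not rectified: a ray, as slopes to the right and down, at radius r is drawn at 1 + k1 r^2 times it, then the intrinsics apply), "position" and "attitude" of the camera in the world. Camera axes: x right, y down, z forward; pixel columns grow to the right and rows downward; lengths in mm; the calibration is good to about 2 mm. A picture is of the moment at which its call begins. There is no depth.
- env.job_done(): hands the job in; it is judged then, once.
Trained networks look in a picture, given as the dict that the camera call returned (one of the last four; its "shot" number tells which), for a name from the list of things; names that differ only in an ending like _2 or _b are one class to them, and where a whole thing is asked for, a point or a joint stands for the part that bears it (a point fixed in the world has none). Each returns a list of dicts, best first, with "score" (0 to 1); they miss things now and then, are a little off and sometimes report something else, mostly with a low value. They report only what shows in the picture. A call takes as long as a camera call.
- viewer.boxes_of(name, picture): "location" ([column, row] in pixels, amid what is visible of it).
- viewer.pinpoint(name, picture): "location" ([column, row] in pixels: a listed point, or the origin of a listed thing).
The state is a dict: "time_s": time; "qpos": joint angles; "qvel": joint speeds; "effort": joint torques, N m; "ee_pos": TCP position; "ee_rot": TCP orientation; "force": force on the tool from outside, world axes, zero at the start; "torque": the same for the moment, N m; "gripper_width": finger opening in mm; "gripper_force": force on a finger pad.
Only numpy, scipy, OpenCV 4.12 (cv2) and the standard library are available. Lean on these libraries where they do the work, as an engineer would, in place of code of your own. Each camera call takes 0.05 s, during which the arm holds its last target. There are 200 camera calls.

## Working session

There is one attempt and no reset: what is moved stays moved. The work goes in short steps, Python scripts to look and compute and a tool call to move; the robot and the scene stay as the last step left them, time stands still between calls to the robot, and variables do not carry over. Pictures are saved under pics/ and viewed, at most 10 in all, crops included, and the job is handed in when it is done.

Besides the shell and the picture viewer there is one more tool, called as a command line: name --argument value ..., lists and objects as JSON in quotes. step_arm: Moves the arm, as the interface text tells. Its arguments: {"type":"object","properties":{"plan":{"type":"array","items":{"type":"number"}},"hand":{"type":"number"},"newtons":{"type":"number"}},"required":["plan"]}

```bash
mkdir -p pics; cat > h.py <<'E'
import numpy as np, cv2
from scipy.spatial.transform import Rotation as Ro
from workcell import sensors, viewer, env
def cam(p):
    a=np.array(p["attitude"],float)
    if a.shape==(3,3): return a
    if a.size==4: return Ro.from_quat(a).as_matrix()
    return Ro.from_euler('xyz',a,degrees=True).as_matrix()
def ray(p,uv):
    K=np.array([[p["fx"],0,p["cx"]],[0,p["fy"],p["cy"]],[0,0,1.]])
    n=cv2.undistortPoints(np.array([[uv]],float),K,np.array([p["k1"],0,0,0.]))[0,0]
    return np.array(p["position"],float),cam(p)@np.array([n[0],n[1],1.])
def onz(p,uv,z):
    o,d=ray(p,uv); return o+d*(z-o[2])/d[2]
def tri(L):
    A=np.zeros((3,3));b=np.zeros(3)
    for p,uv in L:
        o,d=ray(p,uv); d=d/np.linalg.norm(d); M=np.eye(3)-np.outer(d,d); A+=M;b+=M@o
    x=np.linalg.solve(A,b); e=[np.linalg.norm(np.cross(x-ray(p,uv)[0],ray(p,uv)[1]/np.linalg.norm(ray(p,uv)[1]))) for p,uv in L]
    return x,max(e)
def proj(p,X):
    c=cam(p).T@(np.array(X)-np.array(p["position"])); s=c[:2]/c[2]; s=s*(1+p["k1"]*(s@s))
    return np.array([p["fx"]*s[0]+p["cx"],p["fy"]*s[1]+p["cy"]])
def save(p,f): cv2.imwrite("pics/"+f,cv2.cvtColor(p["img"],cv2.COLOR_RGB2BGR))
E
python3 - <<'E'
from h import *
np.set_printoptions(precision=1,suppress=True)
P={n:viewer.grab_frame(n) for n in("scene","top")}
for n,p in P.items(): save(p,n+".png");print(n,p["position"],p["attitude"],p["fx"],p["k1"])
for t in ["holder","stop_foot","pad_face","trigger_grip","handle_grip","stand","fresh_cassette","port_face","pressure_plate","used_cassette"]:
    r={}
    for n,p in P.items():
        q=viewer.pinpoint(t,p)
        if q: r[n]=q[0]["location"]; print(t,n,np.array(r[n]),round(q[0]["score"],2),end=' ')
    if len(r)==2: print(*tri([(P[n],r[n]) for n in r]))
    else: print()
print(sensors.state())
E
```

```text
scene [-540.2  703.4  845.5] [-119.    -0.2 -129. ] 604.6927632392311 -0.09212045821369251
top [ 447.6 -159.4 1480.9] [-178.2   -0.   -91.1] 443.5650334651957 -0.05988459287814482
holder top [366.7 245. ] 0.89 
stop_foot scene [293.1 222.2] 0.17 stop_foot top [365.9 250.5] 0.58 [ 491.7 -228.   121.4] 107.82657266660068
pad_face top [187.6 175.9] 0.65 
trigger_grip top [353.3 268.7] 0.41 
handle_grip top [351.  285.8] 0.97 
stand scene [248.  261.9] 0.75 stand top [278.9 197. ] 0.66 [616.8 -41.2  -3.8] 3.6707245582647174
fresh_cassette scene [234.8 253.5] 0.96 fresh_cassette top [267.7 184.7] 0.79 [650.9 -13.1  17.9] 4.69806602863451
port_face scene [234.9 246.9] 0.92 port_face top [269.6 181.9] 0.82 [658.5 -20.2  32. ] 3.8768097950338647
pressure_plate scene [251.8 258.8] 0.57 pressure_plate top [276.6 195.1] 0.45 [616.2 -42.    7. ] 5.861758825244275
used_cassette scene [272.1 260.5] 0.7 used_cassette top [288.3 212.6] 0.47 [560.2 -75.6  15. ] 0.32402839547870016
{'time_s': 1.1, 'qpos': array([-75.7,  18.3,  89.6,  -0. ,  72. ,  -1.1]), 'qvel': array([ 0. , -0.1, -0. , -0. , -0.1,  0. ]), 'effort': array([  0. , -41.2, -23.2,   0.1,   0. ,   0. ]), 'ee_pos': array([ 152.7, -554.4,  228. ]), 'ee_rot': array([180. ,   0. ,  15.4]), 'force': array([-0.1, -0.1,  0.1]), 'torque': array([-0., -0.,  0.]), 'gripper_force': 0.0, 'gripper_width': 91.22403439318936}
```

View pics/scene.png

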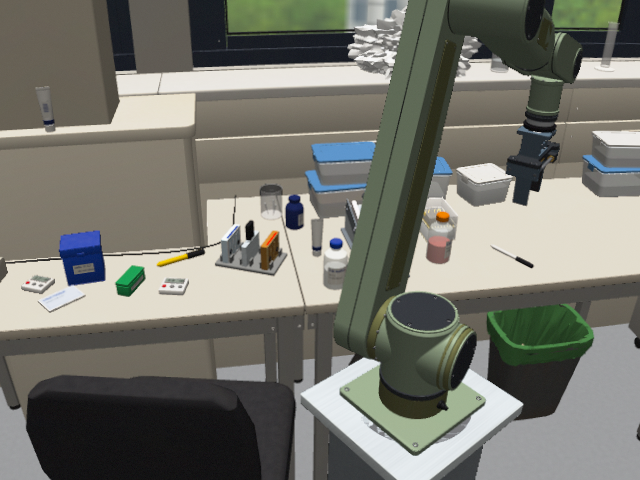

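View pics/top.png

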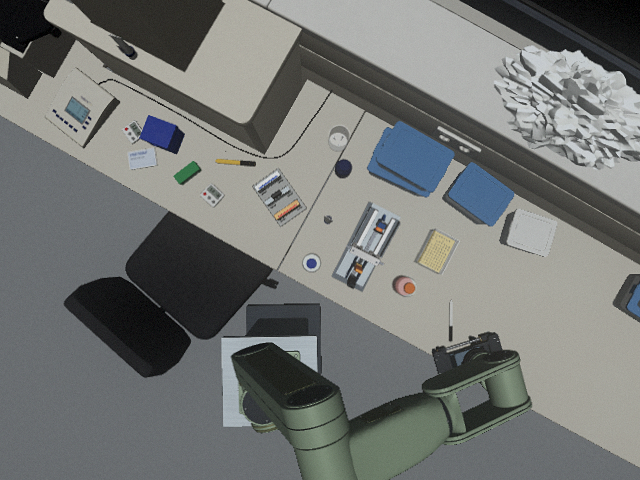

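```bash
cat >> h.py <<'E'
def rows(pos,rpy=None,R=None,maxcm=4.1,n=None,cur=None):
    s=sensors.state(); c=np.array(s["ee_pos"]) if cur is None else np.array(cur[0]); Rc=Ro.from_euler('xyz',s["ee_rot"] if cur is None else cur[1],degrees=True)
    Rt=R if R is not None else (Ro.from_euler('xyz',rpy,degrees=True) if rpy is not None else Rc)
    d=Rc.inv().apply(np.array(pos)-c)/10; w=(Rc.inv()*Rt).as_rotvec()
    print("shift cm",d.round(2),"rotvec",w.round(4),"rows>=",np.abs(d).max()/4.1,np.abs(w).max()/.12, np.linalg.norm(d)/4.1)
    return d,w
E
python3 - <<'E'
from h import *
np.set_printoptions(precision=1,suppress=True)
p=viewer.grab_frame("top")
for n,uv,z in [("holder",(366.7,245),0),("handle",(351,285.8),95),("trig",(353.3,268.7),95),("stand",(278.9,197),0),("used top",(288,212),82),("fresh top",(268,181),82),("jaw",(378,215),95)]:
    print(n,onz(p,uv,z))
c=p["img"][160:300,240:440]; c=cv2.resize(c,(800,560),interpolation=cv2.INTER_CUBIC)
cv2.imwrite("pics/topcrop.png",c[:,:,::-1])
w=viewer.grab_frame("wrist"); print(w["position"],w["attitude"],w["fx"])
rows([400,-180,420],[180,0,15.4])
E
```

```text
holder [ 447.7 -334.9    0. ]
handle [ 321.5 -271.8   95. ]
trig [ 374.6 -280.1   95. ]
stand [614.1 -44.4   0. ]
used top [556.7 -78.8  82. ]
fresh top [656.5 -17.   82. ]
jaw [ 540.9 -361.3   95. ]
[ 230.1 -531.4  384.6] [163.6   0.  -74.6] 377.16702538364586
shift cm [ 33.8 -29.5 -19.2] rotvec [ 0.  0. -0.] rows>= 8.23985520519414 0.0007707832336503115 11.903362746118525
```

View pics/topcrop.png

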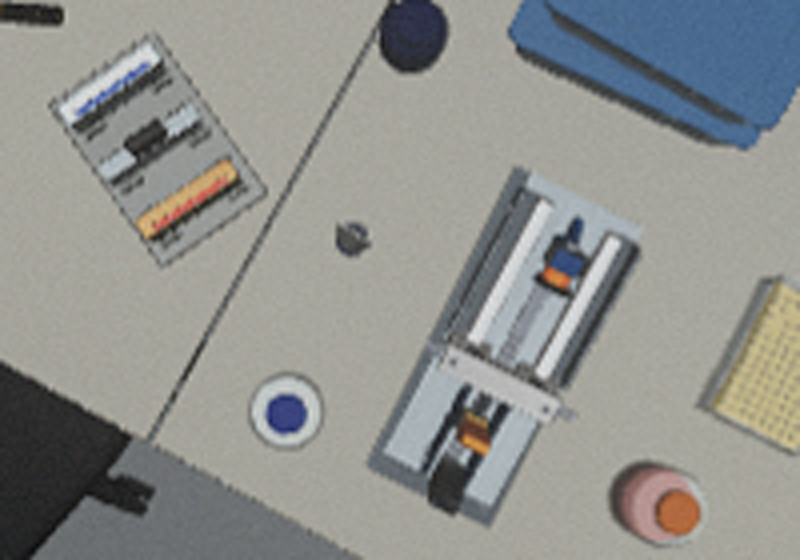

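```bash
cat >> h.py <<'E'
def plan(pos,rpy,mm=30,deg=5.5,cur=None,quiet=False):
    s=sensors.state(); c=np.array(s["ee_pos"] if cur is None else cur[0],float); Rc=Ro.from_euler('xyz',s["ee_rot"] if cur is None else cur[1],degrees=True)
    Rt=Ro.from_euler('xyz',rpy,degrees=True); w=(Rc.inv()*Rt).as_rotvec(); pos=np.array(pos,float)
    n=int(max(1,np.ceil(np.linalg.norm(pos-c)/mm),np.ceil(np.degrees(np.linalg.norm(w))/deg)))
    wr=np.round(w/n,4); P=c.copy();R=Rc
    out=[]
    for i in range(n):
        d=np.round(R.inv().apply(c+(pos-c)*(i+1)/n-P)/10,2)
        P=P+R.apply(d*10); R=R*Ro.from_rotvec(wr); out.append([float(x) for x in [*d,*wr]])
    for i in range(0,n,5): print(str([x for r in out[i:i+5] for x in r]).replace(" ",""))
    return P,R.as_euler('xyz',degrees=True)
E
python3 -c "
from h import *
plan([430,-320,350],[180,0,65])"
```

```text
[2.54,-1.17,-0.94,0.0,0.0,-0.0666,2.6,-1.0,-0.94,0.0,0.0,-0.0666,2.67,-0.83,-0.94,0.0,0.0,-0.0666,2.72,-0.64,-0.93,0.0,0.0,-0.0666,2.75,-0.46,-0.94,0.0,0.0,-0.0666]
[2.78,-0.28,-0.94,0.0,0.0,-0.0666,2.79,-0.1,-0.94,0.0,0.0,-0.0666,2.79,0.1,-0.94,0.0,0.0,-0.0666,2.78,0.28,-0.94,0.0,0.0,-0.0666,2.76,0.46,-0.94,0.0,0.0,-0.0666]
[2.72,0.64,-0.94,0.0,0.0,-0.0666,2.66,0.83,-0.93,0.0,0.0,-0.0666,2.61,1.0,-0.94,0.0,0.0,-0.0666]
```

step_arm --plan '[2.54,-1.17,-0.94,0,0,-0.0666,2.6,-1.0,-0.94,0,0,-0.0666,2.67,-0.83,-0.94,0,0,-0.0666,2.72,-0.64,-0.93,0,0,-0.0666,2.75,-0.46,-0.94,0,0,-0.0666]'

```text
time_s: 1.62
ee_pos: [260.1, -463.4, 275.3]
ee_rot: [180.0, 0.0, 34.6]
force: [0.4, -0.1, 0.2]
gripper_width: 91.1
gripper_force: 0.0
```

step_arm --plan '[2.78,-0.28,-0.94,0,0,-0.0666,2.79,-0.1,-0.94,0,0,-0.0666,2.79,0.1,-0.94,0,0,-0.0666,2.78,0.28,-0.94,0,0,-0.0666,2.76,0.46,-0.94,0,0,-0.0666]'

```text
time_s: 2.03
ee_pos: [366.9, -373.0, 322.5]
ee_rot: [180.0, 0.0, 53.7]
force: [-0.7, 0.5, -0.3]
gripper_width: 91.2
gripper_force: 0.0
```

step_arm --plan '[2.72,0.64,-0.94,0,0,-0.0666,2.66,0.83,-0.93,0,0,-0.0666,2.61,1.0,-0.94,0,0,-0.0666,0,0,0,0,0,0]'

```text
time_s: 2.37
ee_pos: [433.7, -317.5, 351.8]
ee_rot: [179.7, -0.1, 65.4]
force: [0.7, 0.2, -0.0]
gripper_width: 90.9
gripper_force: 0.0
```

```bash
cat > look.py <<'E'
from h import *
import sys
np.set_printoptions(precision=1,suppress=True)
f=sys.argv[1]; names=sys.argv[2:]
p=viewer.grab_frame("wrist"); save(p,f+".png"); np.save(f+".npy",{k:v for k,v in p.items()},allow_pickle=True)
s=sensors.state(); print(s["time_s"],s["ee_pos"],s["ee_rot"],p["position"],p["attitude"])
for t in names:
    print(t,[(np.array(q["location"]),round(q["score"],2)) for q in viewer.pinpoint(t,p)[:2]])
E
python3 look.py w1 holder stop_foot pad_face trigger_grip handle_grip
python3 -c "
from h import *
plan([560,-110,350],[180,0,122])"
```

```text
2.4167 [ 431.7 -318.9  350.8] [179.9   0.   65.2] [ 466.4 -243.   508.5] [163.7  -0.2 -24.6]
holder [(array([325.4, 195.6]), 0.97), (array([207.6, 209.9]), 0.62)]
stop_foot [(array([314.9, 207. ]), 0.95)]
pad_face [(array([375.8, 219.9]), 0.87)]
trigger_grip [(array([250.6, 214.1]), 0.95)]
handle_grip [(array([209.3, 207.4]), 0.93), (array([350.9,  76.3]), 0.25)]
[2.24,0.27,-0.01,-0.0001,-0.0,-0.0906,2.2,0.46,-0.0,-0.0001,-0.0,-0.0906,2.16,0.67,-0.01,-0.0001,-0.0,-0.0906,2.08,0.86,-0.0,-0.0001,-0.0,-0.0906,2.0,1.04,-0.01,-0.0001,-0.0,-0.0906]
[1.9,1.22,-0.0,-0.0001,-0.0,-0.0906,1.78,1.38,-0.01,-0.0001,-0.0,-0.0906,1.64,1.54,-0.0,-0.0001,-0.0,-0.0906,1.5,1.69,-0.01,-0.0001,-0.0,-0.0906,1.34,1.81,-0.0,-0.0001,-0.0,-0.0906]
[1.18,1.93,-0.01,-0.0001,-0.0,-0.0906]
```

View pics/w1.png

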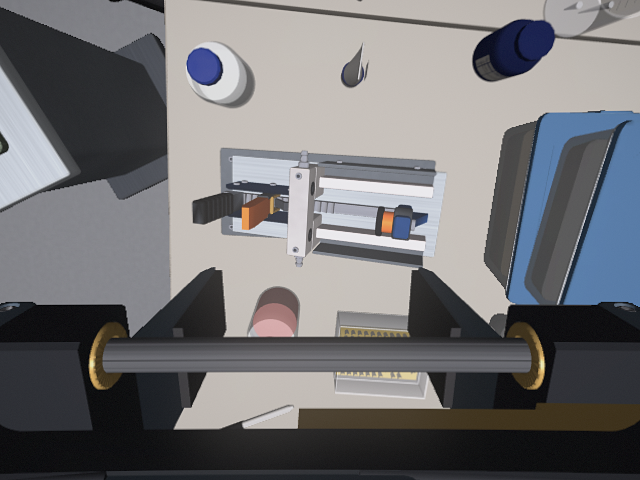

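step_arm --plan '[2.24,0.27,-0.01,0,0,-0.0906,2.2,0.46,0,0,0,-0.0906,2.16,0.67,-0.01,0,0,-0.0906,2.08,0.86,0,0,0,-0.0906,2.0,1.04,-0.01,0,0,-0.0906]'

```text
time_s: 3.08
ee_pos: [489.0, -224.2, 350.0]
ee_rot: [-180.0, -0.0, 91.1]
force: [0.5, -0.0, -0.1]
gripper_width: 91.7
gripper_force: 0.0
```

step_arm --plan '[1.9,1.22,0,0,0,-0.0906,1.78,1.38,-0.01,0,0,-0.0906,1.64,1.54,0,0,0,-0.0906,1.5,1.69,-0.01,0,0,-0.0906,1.34,1.81,0,0,0,-0.0906]'

```text
time_s: 3.5
ee_pos: [548.6, -128.5, 350.2]
ee_rot: [-180.0, -0.0, 117.1]
force: [-0.5, 0.1, 0.7]
gripper_width: 91.0
gripper_force: 0.0
```

step_arm --plan '[1.18,1.93,-0.01,0,0,-0.0906,0,0,0,0,0,0,0,0,0,0,0,0]'

```text
time_s: 3.75
ee_pos: [560.4, -109.4, 350.0]
ee_rot: [-179.9, -0.0, 122.1]
force: [-0.0, -0.4, 0.3]
gripper_width: 91.0
gripper_force: 0.0
```

```bash
python3 look.py w2 stand fresh_cassette port_face pressure_plate used_cassette stop_foot handle_grip
cat > fit.py <<'E'
from h import *
from scipy.optimize import least_squares
np.set_printoptions(precision=2,suppress=True)
p=np.load("w1.npy",allow_pickle=True).item()
t=viewer.grab_frame("top")
obs=[(p,"S",(314.9,207)),(p,"P",(375.8,219.9)),(p,"T",(250.6,214.1)),(p,"H",(209.3,207.4)),(p,"O",(325.4,195.6))]
for k,n in [("S","stop_foot"),("P","pad_face"),("T","trigger_grip"),("H","handle_grip"),("O","holder")]:
    q=viewer.pinpoint(n,t)
    if q: obs.append((t,k,q[0]["location"]))
def pts(v):
    R=Ro.from_euler('zy',[v[3],-15],degrees=True); S=v[:3]
    f=lambda *a:S+R.apply(a)
    z=Ro.from_euler('z',v[3],degrees=True)
    O=S+z.apply([v[5],0,0]); O[2]=0
    return dict(S=S,P=f(v[4],0,33),T=f(-51,0,72),H=f(-100,0,72),O=O)
def res(v):
    X=pts(v); return np.concatenate([proj(q,X[k])-np.array(u) for q,k,u in obs])
r=least_squares(res,[440,-330,40,-25,65,0],loss="soft_l1",f_scale=2)
print("S,yaw,pad,Ox",r.x); print([k for _,k,_ in obs]);print(r.fun.reshape(-1,2).round(1).tolist()); print({k:v.round(1) for k,v in pts(r.x).items()})
E
python3 fit.py
```

```text
3.8 [ 560.1 -110.   350.2] [-179.9   -0.   122. ] [518.2 -39.7 506.6] [163.6   0.1  32.1]
stand [(array([373.6, 177. ]), 0.71), (array([334.1, 174.3]), 0.37)]
fresh_cassette [(array([423.4, 170. ]), 0.72)]
port_face [(array([419.8, 172.2]), 0.73)]
pressure_plate [(array([378.9, 173.8]), 0.7)]
used_cassette [(array([334.8, 176.1]), 0.58), (array([198. , 150.4]), 0.17)]
stop_foot [(array([139.9, 294.6]), 0.76)]
handle_grip [(array([ 49.2, 222.9]), 0.8)]
S,yaw,pad,Ox [ 432.62 -316.87   60.95  -30.7    75.53   14.42]
['S', 'P', 'T', 'H', 'O', 'S', 'P', 'T', 'H', 'O']
[[0.0, -4.2], [-0.6, 2.3], [1.3, 0.3], [-0.4, -0.4], [0.1, 0.3], [-4.3, -2.3], [0.1, -1.4], [0.7, 2.6], [25.7, 64.2], [-2.8, -0.6]]
{'S': array([ 432.6, -316.9,   60.9]), 'P': array([ 486.8, -355.4,  109.6]), 'T': array([ 371.6, -290.8,  119.1]), 'H': array([ 330.9, -265.8,  108.2]), 'O': array([ 445. , -324.2,    0. ])}
```

View pics/w2.png

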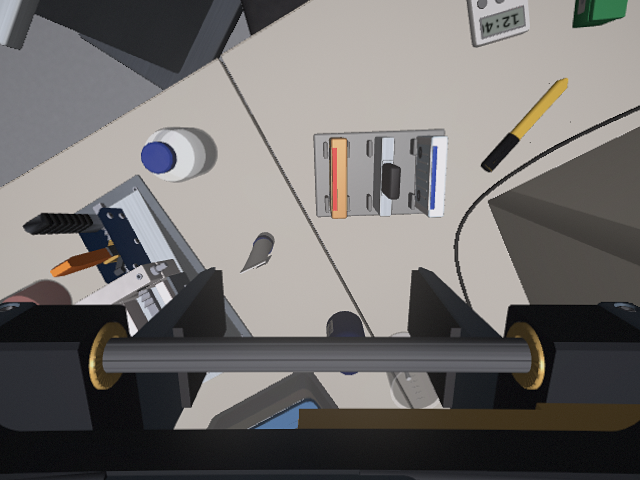

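```bash
cat > fit2.py <<'E'
from h import *
from scipy.optimize import least_squares
np.set_printoptions(precision=2,suppress=True)
p=np.load("w2.npy",allow_pickle=True).item(); w1=np.load("w1.npy",allow_pickle=True).item()
L=dict(stand=(0,0,0),fresh=(55,0,12),plate=(0,0,12),used=(-55,0,12),port=(46,0,38))
obs=[(p,"stand",(373.6,177)),(p,"fresh",(423.4,170)),(p,"port",(419.8,172.2)),(p,"plate",(378.9,173.8)),(p,"used",(334.8,176.1))]
f=lambda v,a: np.array([v[0],v[1],0])+Ro.from_euler('z',v[2],degrees=True).apply(a)
r=least_squares(lambda v:np.concatenate([proj(q,f(v,L[k]))-u for q,k,u in obs]),[614,-44,32],loss="soft_l1",f_scale=2)
print(r.x,r.fun.reshape(-1,2).tolist())
v=r.x
for a in [(-83,54,10),(83,54,10),(83,-54,10),(-83,-54,10),(64,45,82),(64,-45,82),(46,45,82),(46,-45,82)]: print(a,proj(p,f(v,a)))
q=viewer.grab_frame("wrist")
for n in ["trigger_grip","pad_face","stop_foot","handle_grip"]: print(n,[(np.array(x["location"]),round(x["score"],2)) for x in viewer.pinpoint(n,q)[:1]])
c=np.vstack([cv2.resize(p["img"][110:240,290:480],(780,534)[:2],interpolation=cv2.INTER_CUBIC)[:,:,::-1]])
cv2.imwrite("pics/c2.png",c)
E
python3 fit2.py
```

```text
[613.49 -41.77  36.49] [[3.3011672340834934, -4.304003430278442], [-2.365269310606948, 0.2627363414418653], [-0.5362342333023662, 0.7352067970984706], [-0.5849465699350844, -0.13655181813385298], [1.124056326597497, 0.9018556970124507]]
(-83, 54, 10) [311.09 135.55]
(83, 54, 10) [443.31 124.6 ]
(83, -54, 10) [441.69 209.36]
(-83, -54, 10) [317.61 218.78]
(64, 45, 82) [446.83 133.66]
(64, -45, 82) [445.07 215.34]
(46, 45, 82) [429.98 135.07]
(46, -45, 82) [429.23 216.54]
trigger_grip [(array([ 72.7, 260.7]), 0.72)]
pad_face []
stop_foot [(array([139.7, 295. ]), 0.92)]
handle_grip [(array([ 51.1, 224.4]), 0.85)]
```

View pics/c2.png

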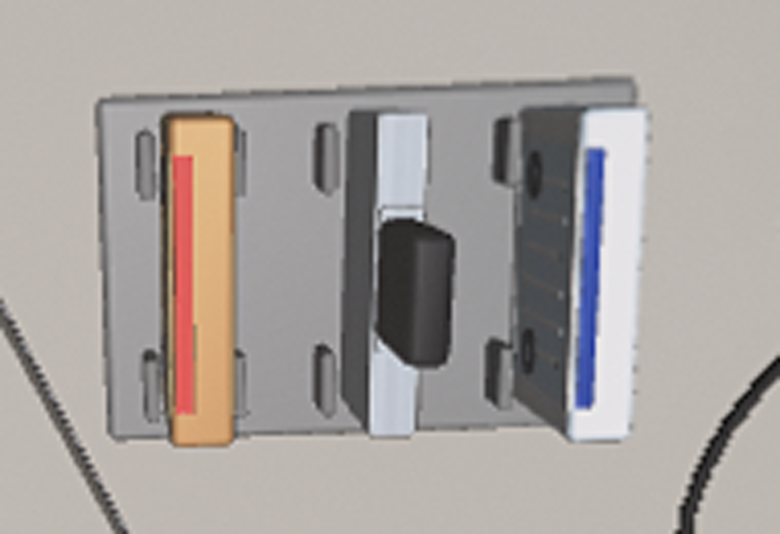

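```bash
cat > fit3.py <<'E'
from h import *
from scipy.optimize import least_squares
np.set_printoptions(precision=2,suppress=True)
p=np.load("w2.npy",allow_pickle=True).item()
def slab(name,c,dx,z):
    loc=[(-dx,45,z),(dx,45,z),(dx,-45,z),(-dx,-45,z)]
    f=lambda v,a: np.array([v[0],v[1],0])+Ro.from_euler('z',v[2],degrees=True).apply(a)
    r=least_squares(lambda v:np.concatenate([proj(p,f(v,a))-u for a,u in zip(loc,c)]),[614,-44,34])
    print(name,r.x,r.fun); return r.x
slab("fresh",[(432,137.3),(447.9,136.8),(444,216.7),(428.9,216.7)],9,82)
slab("used",[(331.4,138.5),(347.7,138.5),(346.8,217.9),(331.9,217.9)],9,82)
slab("plate",[(382.1,137.5),(394,137.5),(390.4,216),(380.1,216)],7,72)
E
python3 fit3.py
python3 - <<'E'
import re
s=open('fit.py').read()
s=s.replace('def pts','w2=np.load("w2.npy",allow_pickle=True).item()\nobs+=[(w2,"S",(139.8,294.8)),(w2,"T",(72.7,260.7)),(w2,"H",(50.2,223.7))]\ndef pts',1)
open('fit.py','w').write(s)
E
python3 fit.py
```

```text
fresh [659.27 -10.41  34.9 ] [-0.45 -0.65  0.47 -1.08  0.33  0.6  -0.37  1.37]
used [566.89 -69.82  32.91] [-0.15 -0.72  0.17 -0.99  0.35  0.86 -0.38  1.09]
plate [612.73 -40.55  33.1 ] [-0.38 -0.38  0.4  -0.65  0.8   0.48 -0.83  0.7 ]
S,yaw,pad,Ox [ 433.78 -316.69   71.27  -30.24   73.28   13.91]
['S', 'P', 'T', 'H', 'O', 'S', 'P', 'H', 'O', 'S', 'T', 'H']
[[0.9, -3.1], [-0.2, 3.1], [0.6, 2.2], [-2.1, 1.6], [0.4, -0.3], [-3.3, -0.5], [0.5, 0.5], [-3.0, 0.3], [-3.9, 0.1], [1.2, -4.5], [-0.0, 4.4], [0.6, -0.5]]
{'S': array([ 433.8, -316.7,   71.3]), 'P': array([ 486.4, -353.6,  119.5]), 'T': array([ 372.6, -291. ,  129.4]), 'H': array([ 331.7, -266.3,  118.5]), 'O': array([ 445.8, -323.7,    0. ])}
```

```bash
python3 -c "
from h import *
c=plan([659,-10.5,180],[180,0,123.2])
print(c)
plan([659,-10.5,72],[180,0,123.2],mm=28,cur=c)"
```

```text
[0.39,1.7,2.13,-0.0,0.0,-0.0024,0.39,1.7,2.13,-0.0,0.0,-0.0024,0.38,1.69,2.14,-0.0,0.0,-0.0024,0.38,1.7,2.13,-0.0,0.0,-0.0024,0.37,1.71,2.13,-0.0,0.0,-0.0024]
[0.37,1.7,2.13,-0.0,0.0,-0.0024,0.36,1.7,2.13,-0.0,0.0,-0.0024,0.37,1.7,2.14,-0.0,0.0,-0.0024]
(array([658.95203358, -10.48202643, 179.95193706]), array([-1.79999190e+02,  5.43009641e-03,  1.23210331e+02]))
[-0.0,0.0,2.7,-0.0,0.0,0.0,-0.0,0.0,2.7,-0.0,0.0,0.0,-0.0,0.0,2.7,-0.0,0.0,0.0,-0.0,0.0,2.7,-0.0,0.0,0.0]
```

step_arm --plan '[0.39,1.7,2.13,0,0,-0.0024,0.39,1.7,2.13,0,0,-0.0024,0.38,1.69,2.14,0,0,-0.0024,0.38,1.7,2.13,0,0,-0.0024,0.37,1.71,2.13,0,0,-0.0024]' --hand 4.5 --newtons 20

```text
time_s: 5.42
ee_pos: [622.6, -46.9, 243.0]
ee_rot: [180.0, 0.0, 122.8]
force: [0.6, -0.2, 1.0]
gripper_width: 60.6
gripper_force: 0.0
```

step_arm --plan '[0.37,1.7,2.13,0,0,-0.0024,0.36,1.7,2.13,0,0,-0.0024,0.37,1.7,2.14,0,0,-0.0024,0,0,0,0,0,0]'

```text
time_s: 5.75
ee_pos: [658.3, -8.2, 174.6]
ee_rot: [-179.7, -0.3, 123.3]
force: [-1.1, -0.3, -0.3]
gripper_width: 45.2
gripper_force: 0.0
```

```bash
python3 look.py w3 fresh_cassette port_face
```

```text
5.8 [658.2  -9.5 177. ] [-179.7   -0.2  123.3] [615.6  60.2 331.6] [163.9   0.3  33.3]
fresh_cassette [(array([316. , 234.8]), 0.89)]
port_face []
```

View pics/w3.png

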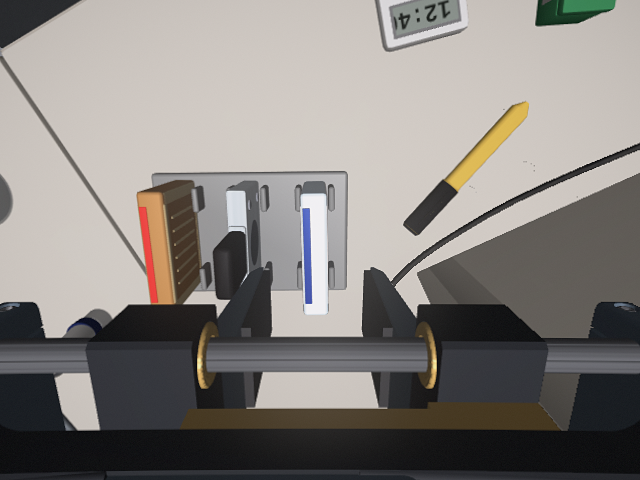

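```bash
python3 - <<'E'
from h import *
np.set_printoptions(precision=2,suppress=True)
p=np.load("w3.npy",allow_pickle=True).item()
for uv in [(302,194),(326,193),(305,314),(328,313)]: print(onz(p,uv,82))
print(np.mean([onz(p,uv,82) for uv in [(302,194),(326,193),(305,314),(328,313)]],axis=0))
E
```

```text
[627.6   22.05  82.  ]
[640.54  31.37  82.  ]
[676.84 -50.53  82.  ]
[690.36 -40.63  82.  ]
[658.83  -9.44  82.  ]
```

step_arm --plan '[0,0,2.6,0,0,0,0,0,2.6,0,0,0,0,0,2.6,0,0,0,0,0,2.6,0,0,0,0,0,0,0,0,0]'

```text
time_s: 6.32
ee_pos: [655.9, -11.5, 72.8]
ee_rot: [-179.6, -0.2, 123.1]
force: [-1.3, 0.6, -0.0]
gripper_width: 45.3
gripper_force: 0.0
```

step_arm --plan '[0,0,0,0,0,0,0,0,0,0,0,0,0,0,0,0,0,0,0,0,0,0,0,0,0,0,0,0,0,0]' --hand 1.0 --newtons 20

```text
time_s: 6.73
ee_pos: [659.8, -10.8, 77.9]
ee_rot: [179.9, 0.1, 123.2]
force: [-1.0, -0.9, 4.5]
gripper_width: 17.7
gripper_force: 20.0
```

step_arm --plan '[0,0,0,0,0,0,0,0,0,0,0,0]'

```text
time_s: 6.9
ee_pos: [659.8, -10.8, 77.9]
ee_rot: [179.9, 0.1, 123.2]
force: [-1.4, -1.2, 6.6]
gripper_width: 17.6
gripper_force: 20.0
```

```bash
python3 -c "
from h import *
c=plan([659.5,-10.5,230],[180,0,123.2])
c=plan([452,-335,300],[180,0,60],cur=c)"
```

```text
[0.0,0.0,-2.53,0.0003,0.0004,0.0001,0.0,0.01,-2.54,0.0003,0.0004,0.0001,0.01,-0.0,-2.53,0.0003,0.0004,0.0001,0.0,-0.0,-2.54,0.0003,0.0004,0.0001,0.01,0.0,-2.53,0.0003,0.0004,0.0001]
[0.0,-0.0,-2.54,0.0003,0.0004,0.0001]
[-1.13,-2.51,-0.5,0.0,-0.0,0.0788,-1.32,-2.41,-0.5,0.0,-0.0,0.0788,-1.51,-2.3,-0.5,0.0,-0.0,0.0788,-1.68,-2.18,-0.5,0.0,-0.0,0.0788,-1.85,-2.04,-0.5,0.0,-0.0,0.0788]
[-2.01,-1.88,-0.5,0.0,-0.0,0.0788,-2.14,-1.72,-0.5,0.0,-0.0,0.0788,-2.28,-1.55,-0.5,0.0,-0.0,0.0788,-2.39,-1.36,-0.51,0.0,-0.0,0.0788,-2.49,-1.17,-0.5,0.0,-0.0,0.0788]
[-2.57,-0.97,-0.5,0.0,-0.0,0.0788,-2.64,-0.76,-0.5,0.0,-0.0,0.0788,-2.7,-0.56,-0.5,0.0,-0.0,0.0788,-2.73,-0.34,-0.5,0.0,-0.0,0.0788]
```

step_arm --plan '[0,0,0,0,0,0,0,0,0,0,0,0,0,0,0.4,0,0,0,0,0,0,0,0,0]' --hand 3.0

```text
time_s: 7.23
ee_pos: [658.4, -10.4, 70.9]
ee_rot: [-179.9, -0.1, 123.2]
force: [0.6, -0.2, 0.5]
gripper_width: 30.1
gripper_force: 0.0
```

step_arm --plan '[0,0,0,0,0,0,0,0,0,0,0,0,0,0,0,0,0,0,0,0,0,0,0,0]' --hand 1.0 --newtons 25

```text
time_s: 7.57
ee_pos: [658.8, -10.5, 71.6]
ee_rot: [-180.0, -0.0, 123.2]
force: [0.9, -0.0, -2.0]
gripper_width: 17.7
gripper_force: 25.0
```

step_arm --plan '[0,0,-1,0,0,0,0,0,-2,0,0,0,0,0,-2.5,0,0,0,0,0,-3,0,0,0,0,0,-3,0,0,0]'

```text
time_s: 7.98
ee_pos: [658.4, -10.5, 188.2]
ee_rot: [-179.9, -0.0, 123.2]
force: [-0.1, -0.7, -1.1]
gripper_width: 18.2
gripper_force: 25.0
```

step_arm --plan '[0,0,-3,0,0,0,0,0,-2,0,0,0,0,0,0,0,0,0]'

```text
time_s: 8.23
ee_pos: [661.2, -10.6, 243.3]
ee_rot: [179.5, 0.4, 123.2]
force: [0.8, 1.1, -1.8]
gripper_width: 17.9
gripper_force: 25.0
```

step_arm --plan '[-1.13,-2.51,-0.5,0,0,0.0788,-1.32,-2.41,-0.5,0,0,0.0788,-1.51,-2.3,-0.5,0,0,0.0788,-1.68,-2.18,-0.5,0,0,0.0788,-1.85,-2.04,-0.5,0,0,0.0788]'

```text
time_s: 8.65
ee_pos: [583.2, -127.1, 260.5]
ee_rot: [-179.8, -0.1, 100.4]
force: [-0.2, -0.2, -2.0]
gripper_width: 17.9
gripper_force: 25.0
```

step_arm --plan '[-2.01,-1.88,-0.5,0,0,0.0788,-2.14,-1.72,-0.5,0,0,0.0788,-2.28,-1.55,-0.5,0,0,0.0788,-2.39,-1.36,-0.5,0,0,0.0788,-2.49,-1.17,-0.5,0,0,0.0788]'

```text
time_s: 9.07
ee_pos: [509.1, -242.9, 285.7]
ee_rot: [-179.8, -0.0, 77.8]
force: [0.3, -0.3, -2.0]
gripper_width: 18.1
gripper_force: 25.0
```

step_arm --plan '[-2.57,-0.97,-0.5,0,0,0.0788,-2.64,-0.76,-0.5,0,0,0.0788,-2.7,-0.56,-0.5,0,0,0.0788,-2.73,-0.34,-0.5,0,0,0.0788,0,0,0,0,0,0]'

```text
time_s: 9.48
ee_pos: [448.7, -338.6, 306.5]
ee_rot: [-180.0, 0.2, 59.6]
force: [0.3, 1.0, -1.7]
gripper_width: 17.5
gripper_force: 25.0
```

```bash
python3 look.py w4 stop_foot pad_face trigger_grip handle_grip holder fresh_cassette
```

```text
9.5333 [ 449.9 -336.5  306. ] [-179.9    0.    59.8] [ 489.7 -267.4  462.9] [163.4   0.1 -30.4]
stop_foot [(array([296.5, 200.2]), 0.61)]
pad_face [(array([362.5, 212.2]), 0.81)]
trigger_grip [(array([217.2, 215.4]), 0.69)]
handle_grip [(array([170.4, 220.5]), 0.81)]
holder [(array([308.9, 192.2]), 0.69)]
fresh_cassette [(array([317.5, 270.1]), 0.86)]
```

View pics/w4.png

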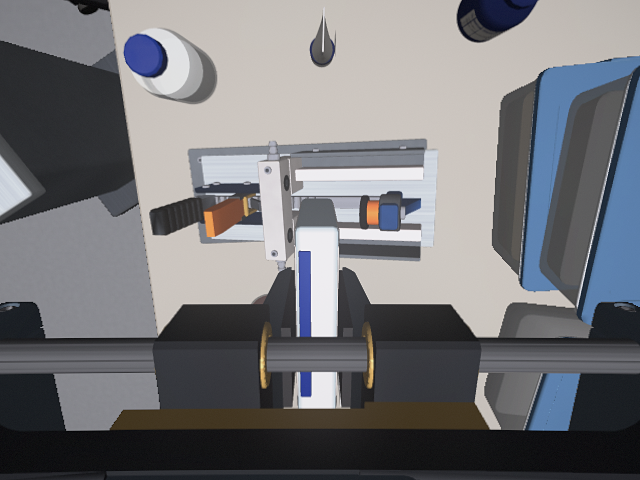

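```bash
python3 - <<'E'
from h import *
p=np.load("w4.npy",allow_pickle=True).item(); im=p["img"].astype(int)
for c in (300,320,345,350,355,405,412,418,422,428,434):
    col=im[140:262,c]; g=col.mean(1)
    print(c,' '.join(f"{int(x)}" for x in g))
print('row173',[int(x) for x in im[173,280:300].mean(1)],[int(x) for x in im[173,415:445].mean(1)])
for r in (175,200,215,235): print(r,[int(x) for x in im[r,255:300].mean(1)])
E
```

```text
300 198 199 200 191 133 133 135 135 135 136 132 104 72 111 141 136 131 111 135 134 134 133 134 133 133 134 133 125 107 173 240 240 238 237 238 237 237 237 238 240 231 128 134 136 135 135 133 133 133 153 215 223 219 221 223 197 80 109 109 114 115 110 107 104 97 100 94 95 95 95 96 97 97 97 98 97 98 99 99 100 100 100 99 99 99 96 134 185 225 225 229 232 236 238 238 238 237 238 238 237 238 238 237 237 237 236 236 236 237 239 196 78 113 113 114 113 113 111 113 111 112 112
320 198 200 194 152 129 135 137 136 137 134 106 69 85 135 136 134 126 119 134 132 132 132 133 133 134 133 119 95 111 213 240 239 238 238 238 237 237 237 238 238 224 195 219 217 217 217 218 217 213 215 219 220 218 220 223 195 86 163 134 94 96 97 97 97 98 97 99 97 99 98 98 98 99 99 99 100 100 99 99 100 100 100 100 101 99 97 141 185 225 225 229 232 236 238 238 238 238 238 238 238 238 238 238 238 238 238 238 238 238 238 238 238 238 238 238 238 238 238 238 237 238 238
345 200 192 143 129 134 134 134 135 134 117 70 79 122 136 134 129 123 136 134 134 134 135 135 135 135 133 103 98 138 238 240 238 238 238 238 238 238 238 237 237 
[... 4586 characters left out ...]
135, 189, 242, 238, 238, 238]
200 [72, 63, 59, 64, 95, 146, 215, 220, 218, 217, 218, 218, 218, 219, 219, 219, 220, 218, 219, 219, 219, 219, 219, 220, 220, 222, 220, 129, 131, 133, 131, 130, 128, 128, 126, 126, 147, 142, 118, 160, 179, 181, 174, 170, 150]
215 [66, 66, 67, 67, 66, 63, 81, 208, 223, 220, 219, 219, 219, 220, 221, 221, 220, 220, 220, 219, 219, 219, 219, 220, 219, 219, 221, 219, 130, 132, 134, 132, 132, 131, 130, 131, 131, 115, 101, 101, 102, 109, 117, 100, 98]
235 [215, 214, 214, 214, 214, 214, 214, 214, 201, 216, 222, 222, 222, 222, 222, 222, 221, 222, 222, 222, 222, 223, 223, 222, 223, 223, 224, 225, 230, 170, 134, 139, 91, 59, 76, 73, 70, 78, 181, 136, 139, 223, 222, 227, 232]
```

```bash
cat > fit4.py <<'E'
from h import *
from scipy.optimize import least_squares
np.set_printoptions(precision=2,suppress=True)
w1,w2,w4=[np.load(f"w{i}.npy",allow_pickle=True).item() for i in (1,2,4)]
obs=[(w1,"S",(314.9,207)),(w1,"P",(375.8,219.9)),(w1,"T",(250.6,214.1)),(w1,"H",(209.3,207.4)),
(w2,"S",(139.8,294.8)),(w2,"T",(72.7,260.7)),(w2,"H",(50.2,223.7)),
(w4,"S",(296.5,200.2)),(w4,"P",(362.5,212.2)),(w4,"T",(217.2,215.4)),(w4,"H",(170.4,220.5))]
edges=[(36,345,168.6),(36,412,167.2),(24,345,179.9),(24,412,179.3),(-24,345,228.0),(-24,412,229.7),(-36,345,238.7),(-36,412,241.1)]
xends=[(126,30,423.3),(0,30,295)]
F=lambda v,a:v[:3]+Ro.from_euler('zy',[v[3],-15],degrees=True).apply(a)
def pp(v): return dict(S=F(v,(0,0,0)),P=F(v,(v[4],0,33)),T=F(v,(-51,0,72)),H=F(v,(-100,0,72)))
def res(v):
    X=pp(v); o=[]
    for y,c,r in edges:
        q=np.array([proj(w4,F(v,(x,y,0))) for x in range(0,127,14)]); o.append(np.interp(c,q[:,0],q[:,1])-r)
    for x,y,c in xends: o.append(proj(w4,F(v,(x,y,0)))[0]-c)
    o=np.array(o)*2
    return np.concatenate([o]+[0.5*(proj(q,X[k])-u) for q,k,u in obs])
r=least_squares(res,[434,-317,70,-30,70],loss="soft_l1",f_scale=1.5)
if __name__=="__main__":
    print(r.x); print(r.fun[:10]/2); print((r.fun[10:]*2).reshape(-1,2).tolist()); print({k:v for k,v in pp(r.x).items()})
    print(np.sqrt(np.diag(np.linalg.inv(r.jac.T@r.jac))))
E
python3 fit4.py
```

```text
[ 434.79 -317.17   74.16  -29.82   72.57]
[-0.64  2.48  0.18  2.99 -2.49 -0.18 -2.54 -0.5   0.35 -0.9 ]
[[1.8261616012020454, -2.6655163673065942], [0.6721034470129439, 3.1409642059854264], [1.2226033641054812, 3.182173967792693], [-1.7719369341816105, 2.865015709676129], [0.7647430524110348, -2.834025287222971], [-1.2750115063664822, 6.350492490951467], [-1.05061894546499, 1.3334252861418179], [-0.9890386971970884, 0.8286467610880663], [-1.0375071789700883, 3.28671825587449], [1.8097140618122864, 7.268731817501191], [-0.21600123356230938, -0.9441749924262979]]
{'S': array([ 434.79, -317.17,   74.16]), 'P': array([ 487.07, -353.26,  122.33]), 'T': array([ 373.42, -291.82,  132.25]), 'H': array([ 332.35, -267.45,  121.25])}
[0.38 0.59 1.43 0.32 1.53]
```

```bash
cat > fit5.py <<'E'
from fit4 import *
def G(v,a,pt): return v[:3]+Ro.from_euler('zy',[v[3],-pt],degrees=True).apply(a)
def res2(v,fix=None):
    pt=v[4] if fix is None else fix; o=[]
    for y,c,rr in edges:
        q=np.array([proj(w4,G(v,(x,y,0),pt)) for x in range(0,127,14)]); o.append(np.interp(c,q[:,0],q[:,1])-rr)
    for x,y,c in xends: o.append(proj(w4,G(v,(x,y,0),pt))[0]-c)
    return np.array(o)
for fix in (15,None):
    s=least_squares(res2,[434,-317,74,-30,15],args=(fix,)); print(s.x,s.fun)
E
python3 fit5.py
```

```text
[ 434.1  -319.72   79.48  -27.41   15.  ] [ 0.31  0.66  1.3   1.37 -0.82 -1.07 -0.74 -1.24  1.43 -1.68]
[ 435.28 -316.62   94.69  -31.15   -1.81] [-1.07  1.01  0.17  1.4   0.03 -1.22  0.81 -1.19  0.58 -0.58]
```

```bash
cat > runs.py <<'E'
from h import *
def runs(p,c,r0,r1,thr=227,mn=5):
    g=p["img"][:,c].astype(float).mean(1); out=[];i=r0
    while i<r1:
        if g[i]>thr:
            j=i
            while j<r1 and g[j]>thr: j+=1
            if j-i>=mn: out.append((i,j-1,[int(x) for x in g[i-2:i]],[int(x) for x in g[j:j+2]]))
            i=j
        i+=1
    return out
E
python3 - <<'E'
from runs import *
w1=np.load("w1.npy",allow_pickle=True).item()
for c in (330,345,360,410,418,424): print(c,runs(w1,c,150,280))
for r in (184,186,188,236,240,244): print(r,[int(x) for x in w1["img"][r,300:335].mean(1)],[int(x) for x in w1["img"][r,415:440].mean(1)])
E
```

```text
330 [(179, 187, [106, 224], [191, 214]), (230, 238, [98, 106], [168, 129])]
345 [(180, 188, [102, 179], [221, 198]), (232, 240, [98, 124], [153, 128])]
360 [(181, 190, [96, 128], [191, 212]), (234, 242, [100, 160], [146, 127])]
410 [(186, 194, [112, 209], [225, 187]), (240, 248, [96, 154], [196, 122])]
418 [(186, 195, [90, 125], [218, 194]), (241, 249, [96, 159], [190, 119])]
424 [(187, 196, [105, 179], [188, 207]), (242, 248, [91, 201], [224, 218])]
184 [213, 213, 213, 212, 213, 213, 214, 215, 212, 120, 127, 93, 56, 56, 81, 189, 125, 131, 127, 218, 238, 235, 235, 234, 234, 234, 234, 235, 234, 234, 234, 235, 234, 234, 234] [96, 93, 93, 90, 89, 89, 88, 89, 88, 90, 91, 91, 94, 96, 97, 100, 98, 127, 193, 208, 207, 207, 207, 206, 206]
186 [212, 212, 211, 212, 213, 213, 214, 216, 204, 119, 128, 61, 62, 68, 78, 187, 124, 132, 137, 222, 238, 237, 236, 236, 236, 235, 235, 235, 235, 235, 235, 235, 235, 235, 235] [238, 238, 236, 231, 228, 226, 214, 205, 191, 179, 173, 157, 146, 138, 130, 124, 120, 121, 180, 207, 210, 210, 209, 210, 210]
188 [211, 212, 212, 213, 213, 214, 215, 216, 193, 121, 11
[... 427 characters left out ...]
4, 93, 93, 92, 89, 90, 88, 86, 93, 175, 206, 209, 208, 208, 208, 208, 206, 206, 206, 204, 210, 193, 192, 193]
240 [219, 220, 219, 220, 222, 222, 125, 134, 82, 59, 73, 133, 187, 128, 133, 134, 132, 131, 130, 131, 138, 132, 133, 132, 133, 132, 132, 131, 131, 129, 129, 126, 125, 128, 120] [218, 198, 181, 159, 130, 116, 104, 100, 94, 91, 143, 204, 210, 211, 210, 212, 212, 213, 213, 213, 217, 184, 190, 194, 194]
244 [219, 219, 220, 220, 222, 208, 125, 131, 131, 129, 126, 142, 164, 130, 131, 131, 154, 202, 158, 63, 70, 72, 72, 73, 73, 72, 71, 71, 71, 71, 69, 74, 77, 81, 90] [234, 235, 234, 235, 234, 234, 234, 235, 235, 237, 202, 208, 211, 212, 211, 212, 212, 213, 211, 213, 203, 195, 193, 193, 193]
```

```bash
cat > fit6.py <<'E'
from fit4 import *
E1=[(36,330,177.6),(36,345,178.9),(36,360,180.3),(36,410,184.7),(36,418,185.2),(-24,330,229.45),(-24,345,231.3),(-24,360,233.05),(-24,410,239.1),(-24,418,240.05),(-36,330,238.9),(-36,345,240.7),(-36,360,242.7),(-36,410,249.2),(-36,418,250.1),(24,345,188.8),(24,410,194.9)]
X1=[(126,30,433),(126,-30,425),(0,30,318.6),(0,-30,315.6)]
def rail(v,p,E,X,dr=None):
    o=[]
    for y,c,rr in E:
        q=np.array([proj(p,F(v,(x,y,0))) for x in range(0,127,14)]); o.append(np.interp(c,q[:,0],q[:,1])-rr)
    for x,y,c in X: o.append(proj(p,F(v,(x,y,0)))[0]-c)
    return np.array(o)
if __name__=="__main__":
  for nm,fun in [("w1",lambda v:rail(v,w1,E1,X1)),("both",lambda v:np.r_[rail(v,w1,E1,X1),rail(v,w4,edges,xends)])]:
    s=least_squares(fun,[434,-317,74,-30]); print(nm,s.x,s.fun.round(1).tolist())
  for n,a in dict(T=(-51,0,72),H=(-100,0,72),S=(0,0,0),P=(73,0,33)).items(): print(n,proj(w1,F(s.x,a)),proj(w4,F(s.x,a)))
E
python3 fit6.py
```

```text
w1 [ 433.16 -318.87   82.46  -27.64] [0.1, 0.2, 0.2, 0.4, 0.7, -0.5, -0.5, -0.5, -0.5, -0.5, -0.4, -0.3, -0.4, -0.6, -0.4, 1.1, 1.4, 1.3, 0.5, -1.5, -0.5]
both [ 433.53 -319.32   81.04  -27.52] [0.1, 0.2, 0.2, 0.3, 0.5, -0.7, -0.7, -0.7, -0.8, -0.8, -0.6, -0.5, -0.6, -0.9, -0.8, 1.0, 1.2, 1.3, 0.7, -1.1, 0.0, 0.5, 1.0, 1.5, 1.7, -0.4, -0.5, -0.3, -0.6, 1.2, -2.4]
T [250.62 223.1 ] [217.62 229.39]
H [205.88 217.67] [168.55 228.04]
S [316.54 207.56] [295.18 204.64]
P [377.92 224.32] [362.72 216.8 ]
```

```bash
python3 - <<'E'
from h import *
np.set_printoptions(precision=1,suppress=True)
p=np.load("w3.npy",allow_pickle=True).item()
f=lambda a: np.array([612.9,-40.5,0])+Ro.from_euler('z',33.2,degrees=True).apply(a)
for a in [(-83,54,12),(83,54,12),(83,-54,12),(64,45,82),(64,-45,82),(46,45,82),(46,-45,82)]: print(a,proj(p,f(a)))
w4=np.load("w4.npy",allow_pickle=True).item()
s=[449.9,-336.5,306.]; R=Ro.from_euler('xyz',[-179.9,0,59.8],degrees=True)
for a in [(45,-9,-10.4),(45,9,-10.4),(45,-9,59.6),(45,9,59.6),(-45,9,-10.4),(16,-9,14),(16,9,14),(16,-22,14),(16,22,14)]: print(a,proj(w4,s+R.apply(a)))
E
```

```text
(-83, 54, 12) [149.8 168.8]
(83, 54, 12) [349.1 169.6]
(83, -54, 12) [346.  289.5]
(64, 45, 82) [328.3 193. ]
(64, -45, 82) [326.9 316.1]
(46, 45, 82) [301.2 192.9]
(46, -45, 82) [302.3 316. ]
(45, -9, -10.4) [295.4 221.2]
(45, 9, -10.4) [340.6 221.1]
(45, -9, 59.6) [301.8 193.1]
(45, 9, 59.6) [333.1 193. ]
(-45, 9, -10.4) [337.7 409.9]
(16, -9, 14) [299.2 268.1]
(16, 9, 14) [336.5 268. ]
(16, -22, 14) [272.3 268.2]
(16, 22, 14) [363.5 267.9]
```

```bash
python3 - <<'E'
from fit4 import *
im=w4["img"][130:270,140:440,::-1]; k=8/3; im=cv2.resize(im,None,fx=k,fy=k,interpolation=cv2.INTER_CUBIC)
def box(v,x0,x1,y0,y1,z0,z1,col):
    c=[[F(v,(x,y,z)) for x,y in((x0,y0),(x1,y0),(x1,y1),(x0,y1))] for z in (z0,z1)]
    q=[[tuple(int(t) for t in (proj(w4,a)-[140,130]+.5)*k) for a in r] for r in c]
    for r in q:
        for i in range(4): cv2.line(im,r[i],r[(i+1)%4],col,1,cv2.LINE_AA)
    for i in range(4): cv2.line(im,q[0][i],q[1][i],col,1,cv2.LINE_AA)
for v,col in (([434.8,-317.2,74.2,-29.8],(0,0,255)),([433.5,-319.3,81,-27.5],(0,200,0))):
    v=np.array(v)
    box(v,-22,0,-48,48,42,42,col); box(v,0,126,24,36,0,0,col); box(v,0,126,-36,-24,0,0,col)
    box(v,-57,-45,-12,12,90,90,col); box(v,-107,-93,-12,12,94,94,col)
cv2.imwrite("pics/c4.png",im); print(im.shape)
E
```

```text
(373, 800, 3)
```

View pics/c4.png

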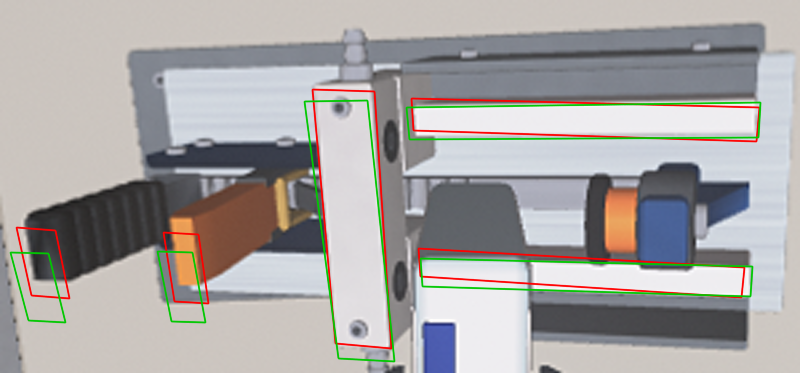

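```bash
cat > fit7.py <<'E'
from fit6 import *
C=lambda u,v:(140+u*3/8-.5,130+v*3/8-.5)
pts4=[((-22,48,42),C(313,85)),((0,48,42),C(375,76)),((0,-48,42),C(392,347)),((-22,-48,42),C(335,342)),((-51,0,90),C(186,252)),((-100,0,94),C(44,247))]
sp=np.array([449.9,-336.5,306.]); sR=Ro.from_euler('xyz',[-179.9,0,59.8],degrees=True)
cas=[((45.,0,-10.4),C(470,258)),((45.,0,59.6),C(475,183))]
def rot(p,w): q=dict(p); q["attitude"]=cam(p)@Ro.from_rotvec(np.radians(w)).as_matrix(); return q
def full(v):
    a=rot(w1,v[5:8]); b=rot(w4,v[5:8])
    o=[rail(v,a,E1,X1),1.5*rail(v,b,edges,xends)]
    for X,u in pts4: o.append((proj(b,F(v,X))-u)*.8)
    for X,u in cas: o.append([0.4*(proj(b,sp+sR.apply(X))-u)[1]])
    o.append(np.array([1,1,1])*v[5:8]/0.7)
    for k,X in (("T",(-51,0,72)),("H",(-100,0,72)),("P",(v[4],0,33))):
        for pic,u in [(a if q is w1 else b,u) for q,kk,u in obs if kk==k and q is not w2]: o.append((proj(pic,F(v,X))-u)*.4)
    return np.concatenate(o)
s=least_squares(full,[434,-317,76,-29,72,0,0,0],loss="soft_l1",f_scale=2)
if __name__=="__main__":
    print(s.x); print(full(s.x).round(1).tolist())
E
python3 fit7.py
```

```text
[ 437.5  -309.95   73.06  -26.95   72.39    1.28    0.06   -2.57]
[-0.9, -0.4, 0.0, 1.6, 2.1, -1.8, -1.4, -0.9, 0.5, 0.7, -1.6, -1.1, -0.8, 0.4, 0.8, 0.4, 2.5, 1.1, -0.8, 0.9, 0.3, -2.0, 1.5, -0.6, 2.5, -3.7, -1.1, -3.5, -1.2, 0.7, -1.0, -0.4, 0.2, -0.6, 3.1, -0.3, 0.1, 0.1, 0.3, -0.6, 2.9, -0.4, 3.2, 1.4, 1.4, 1.8, 0.1, -3.7, 0.6, 1.4, 0.5, 2.2, -0.4, 1.4, -0.0, -0.9, 0.5, 1.5, -0.6, 0.7]
```

```bash
python3 - <<'E'
from fit4 import *
t=viewer.grab_frame("top"); im=cv2.imread("pics/top.png")
g=im.min(2)[195:270,340:410]; 
m=(g>205).astype(np.uint8); n,l,st,c=cv2.connectedComponentsWithStats(m)
for i in range(1,n):
    if st[i,4]>25:
        ys,xs=np.nonzero(l==i); print(st[i],c[i]+[340,195],cv2.minAreaRect(np.c_[xs+340,ys+195].astype(np.float32)))
for v in ([434.8,-317.2,74.2,-29.8],[433.5,-319.3,81,-27.5],[437.5,-310,73,-29.5],[434.5,-314,75,-28.7]):
    v=np.array(v); print(v,[proj(t,F(v,a)).round(1).tolist() for a in ((63,30,0),(63,-30,0),(-11,0,42),(126,30,0),(126,-30,0),(0,30,0))])
E
```

```text
[17 16 20 34 78] [366.79 227.65] ((367.0054016113281, 227.76756286621094), (2.495401620864868, 38.054866790771484), 27.89727020263672)
[35 25 19 34 76] [383.67 236.8 ] ((383.8551025390625, 236.4215087890625), (1.9784069061279297, 37.58972930908203), 28.442928314208984)
[ 434.8 -317.2   74.2  -29.8] [[365.8, 227.7], [382.2, 236.6], [363.8, 255.7], [376.0, 210.3], [392.5, 219.4], [355.8, 244.7]]
[ 433.5 -319.3   81.   -27.5] [[365.9, 228.0], [382.7, 236.2], [364.8, 256.3], [375.4, 210.1], [392.3, 218.6], [356.5, 245.4]]
[ 437.5 -310.    73.   -29.5] [[363.4, 226.9], [379.8, 235.7], [361.4, 254.9], [373.4, 209.5], [390.0, 218.5], [353.5, 244.0]]
[ 434.5 -314.    75.   -28.7] [[364.4, 227.8], [381.0, 236.4], [362.8, 255.9], [374.3, 210.2], [390.9, 219.0], [354.7, 245.0]]
```

```bash
cat > hold.py <<'E'
from h import *
V=np.array([433.8,-319.5,78,-28.2])
def RB(v=V): return Ro.from_euler('zy',[v[3],-15],degrees=True)
def tool(x,y,z,v=V):
    B=RB(v).as_matrix(); return v[:3]+B@np.array([x,y,z]), Ro.from_matrix(np.c_[B[:,1],B[:,0],-B[:,2]]).as_euler('xyz',degrees=True)
def inbed(v=V):
    s=sensors.state(); B=RB(v); r=(Ro.from_matrix(np.c_[B.as_matrix()[:,1],B.as_matrix()[:,0],-B.as_matrix()[:,2]]).inv()*Ro.from_euler('xyz',s["ee_rot"],degrees=True)).as_rotvec(degrees=True)
    return B.inv().apply(np.array(s["ee_pos"])-v[:3]).round(1),r.round(1)
E
python3 - <<'E'
from hold import *
print(tool(29,0,85)); plan(*tool(29,0,87))
E
```

```text
(array([ 436.48732036, -333.20397218,  166.71854065]), array([166.71331888,  -7.02515737,  62.6192368 ]))
[-0.14,-0.28,2.76,-0.0459,0.0254,-0.0059,-0.21,-0.41,2.74,-0.0459,0.0254,-0.0059,-0.28,-0.54,2.71,-0.0459,0.0254,-0.0059,-0.35,-0.66,2.67,-0.0459,0.0254,-0.0059,-0.4,-0.79,2.63,-0.0459,0.0254,-0.0059]
```

```bash
python3 fit4.py; python3 fit6.py; python3 fit7.py
```

```text
[ 434.05 -320.16   74.92  -28.05   73.01]
[-0.47 -0.17  0.58  0.68 -0.41 -0.34  0.13  0.04  0.1  -0.3 ]
[[2.3140081391709373, 0.016415522430634155], [1.253935268229327, -0.13867951944610013], [0.37118296881868673, -0.4481110629826617], [-1.7714151438355543, 1.0918138508096433], [-1.0969454026937058, -0.9871755963573037], [1.2911350955716472, 3.6251463263596975], [1.2286182736216773, -0.43410903012787116], [-0.1520467248790851, 3.7652738522901075], [-1.0591170744179976, -0.49755386771110466], [0.45661909398447165, 3.2703280854008483], [-0.10549007129216648, -2.9348780886365944]]
{'S': array([ 434.05, -320.16,   74.92]), 'P': array([ 488.75, -349.3 ,  125.69]), 'T': array([ 374.13, -288.23,  131.27]), 'H': array([ 332.36, -265.97,  118.58])}
[0.31 0.5  1.2  0.25 1.55]
w1 [ 433.63 -320.7    74.66  -27.98] [-0.2, -0.2, -0.3, -0.3, -0.1, -0.3, -0.3, -0.2, -0.3, -0.3, 0.2, 0.3, 0.2, 0.0, 0.2, 0.7, 0.7, -0.1, 0.0, 0.0, -0.0]
both [ 433.77 -320.62   74.76  -27.91] [-0.3, -0.3, -0.4, -0.5, -0.3, -0.4, -0.4, -0.4, -0.5, -0.5, 0.1, 0.2, 0.1, -0.2, -0.1, 0.6, 0.5, 0.1, 0.2, 0.1, 0.1, -0.0, 0.1, 1.0, 0.9, -0.1, -0.1, 0.5, 0.3, -0.1, -0.4]
T [250.96 214.3 ] [217.76 219.4 ]
H [207.56 209.24] [170.47 218.39]
S [317.16 207.45] [296.36 204.45]
P [376.95 220.09] [361.38 212.09]
[ 437.82 -318.19   72.59  -28.21   72.71    0.57    0.28    0.1 ]
[-0.1, -0.1, -0.1, -0.2, 0.0, -0.3, -0.3, -0.2, -0.3, -0.3, 0.2, 0.3, 0.2, 0.0, 0.1, 0.8, 0.8, -0.0, 0.1, 0.5, 0.3, -0.6, -0.2, 0.9, 1.0, -0.8, -0.8, 0.0, -0.3, -0.2, 0.1, 0.3, -0.7, -0.3, 1.6, -0.2, 0.6, 0.1, 1.2, -0.9, -1.2, -0.3, 0.1, -0.5, -0.5, 0.8, 0.4, 0.1, 0.5, -0.2, 0.5, 1.0, -0.4, 0.5, 0.3, -1.4, 0.5, 0.0, -0.4, -0.4]
```

```bash
sed -i "s/^V=.*/V=np.array([433.8,-320.3,74.8,-28.0])/" hold.py
python3 - <<'E'
from hold import *
print(tool(29,0,85)); plan(*tool(29,0,85))
E
```

```text
(array([ 439.10848412, -323.12257107,  164.40944754]), array([165.,   0.,  62.]))
[0.06,-0.33,2.84,-0.0525,0.0008,-0.0066,0.07,-0.48,2.83,-0.0525,0.0008,-0.0066,0.06,-0.62,2.79,-0.0525,0.0008,-0.0066,0.07,-0.77,2.76,-0.0525,0.0008,-0.0066,0.07,-0.91,2.71,-0.0525,0.0008,-0.0066]
```

step_arm --plan '[0.06,-0.33,2.84,-0.0525,0.0008,-0.0066,0.07,-0.48,2.83,-0.0525,0.0008,-0.0066,0.06,-0.62,2.79,-0.0525,0.0008,-0.0066,0.07,-0.77,2.76,-0.0525,0.0008,-0.0066,0.07,-0.91,2.71,-0.0525,0.0008,-0.0066]'

```text
time_s: 10.3
ee_pos: [438.8, -323.2, 164.0]
ee_rot: [164.8, 0.0, 62.0]
force: [0.0, 0.1, -2.5]
gripper_width: 17.5
gripper_force: 25.0
```

step_arm --plan '[0,0,0,0,0,0,0,0,0,0,0,0]'

```text
time_s: 10.47
ee_pos: [437.7, -322.6, 163.6]
ee_rot: [165.2, -0.0, 61.9]
force: [0.3, -1.5, -0.9]
gripper_width: 17.9
gripper_force: 25.0
```

```bash
python3 look.py w5; python3 - <<'E'
from hold import *
np.set_printoptions(precision=1,suppress=True)
print(inbed())
p=np.load("w5.npy",allow_pickle=True).item(); v=V
B=RB()
for a in [(0,24,0),(0,36,0),(126,36,0),(126,24,0),(60,48.5,12),(126,48.5,12),(0,48.5,12),(0,48,42),(-22,48,42)]: print("bed",a,proj(p,v[:3]+B.apply(a)))
s=sensors.state(); R=Ro.from_euler('xyz',s["ee_rot"],degrees=True)
for a in [(45,-9,-10.4),(45,9,-10.4),(45,-9,59.6),(45,9,59.6)]: print("cas",a,proj(p,s["ee_pos"]+R.apply(a)))
cv2.imwrite("pics/c5.png",cv2.resize(p["img"][60:330,140:500,::-1],None,fx=2.2,fy=2.2,interpolation=cv2.INTER_CUBIC))
E
```

```text
10.5167 [ 440.4 -324.8  166.4] [164.8   0.1  61.9] [ 440.2 -231.5  315.1] [163.6 -14.7 -28.1]
(array([31.3, -0.9, 86.4]), array([-0.2, -0.1,  0.1]))
bed (0, 24, 0) [276.5 222.8]
bed (0, 36, 0) [275.9 204.7]
bed (126, 36, 0) [471.2 204.5]
bed (126, 24, 0) [469.1 222.6]
bed (60, 48.5, 12) [371.9 188. ]
bed (126, 48.5, 12) [481.4 187.7]
bed (0, 48.5, 12) [273.1 188.1]
bed (0, 48, 42) [266.7 197.1]
bed (-22, 48, 42) [225.4 197.1]
cas (45, -9, -10.4) [305.5 229.9]
cas (45, 9, -10.4) [351.  229.9]
cas (45, -9, 59.6) [309.8 199.5]
cas (45, 9, 59.6) [341.2 199.6]
```

View pics/c5.png

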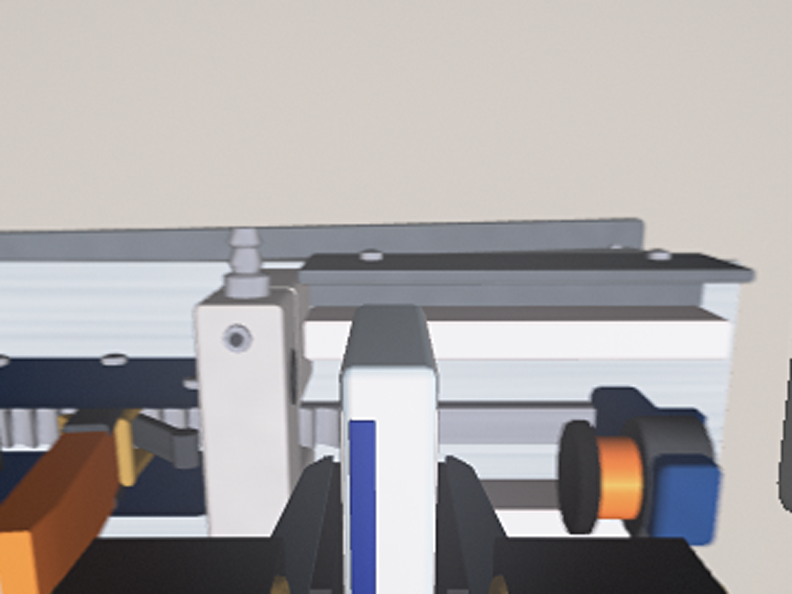

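step_arm --plan '[0,0,0.8,0,0,0,0,0,0.8,0,0,0,0,0,0.5,0,0,0,0,0,0,0,0,0,0,0,0,0,0,0]'

```text
time_s: 10.93
ee_pos: [444.0, -326.9, 144.3]
ee_rot: [165.0, 0.0, 61.9]
force: [0.2, 1.1, -3.2]
gripper_width: 17.9
gripper_force: 25.0
```

step_arm --plan '[0,0,0,0,0,0,0,0,0,0,0,0]'

```text
time_s: 11.1
ee_pos: [443.9, -326.9, 144.9]
ee_rot: [164.9, 0.0, 61.9]
force: [0.4, -0.5, -3.1]
gripper_width: 18.0
gripper_force: 25.0
```

```bash
python3 -c "
from hold import *
print(inbed(),sensors.state()['force'],sensors.state()['torque'])"
```

```text
(array([29.7, -1.1, 64.6]), array([-0.1, -0.1,  0.1])) [ 0.36401059 -0.46777294 -3.14186226] [0.14724116 0.18253148 0.01136357]
```

step_arm --plan '[0.1,0,0.3,0,0,0,0,0,0,0,0,0,0,0,0,0,0,0]'

```text
time_s: 11.35
ee_pos: [444.7, -326.0, 141.5]
ee_rot: [165.0, 0.0, 61.9]
force: [-0.8, 0.4, -2.1]
gripper_width: 17.5
gripper_force: 25.0
```

step_arm --plan '[0,0,0.15,0,0,0,0,0,0,0,0,0,0,0,0,0,0,0]'

```text
time_s: 11.6
ee_pos: [445.2, -326.4, 140.9]
ee_rot: [164.9, 0.0, 61.9]
force: [-1.5, 2.0, 4.5]
gripper_width: 17.8
gripper_force: 25.0
```

step_arm --plan '[0,0,0.15,0,0,0,0,0,0,0,0,0,0,0,0,0,0,0]'

```text
time_s: 11.85
ee_pos: [445.4, -326.5, 140.9]
ee_rot: [164.9, 0.0, 61.9]
force: [-7.7, 5.3, 15.6]
gripper_width: 17.8
gripper_force: 25.0
```

step_arm --plan '[0,-0.3,-0.2,0,0,0,0,-0.6,0,0,0,0,0,-0.6,0,0,0,0,0,-0.3,0,0,0,0,0,0,0,0,0,0]'

```text
time_s: 12.27
ee_pos: [429.0, -317.7, 135.9]
ee_rot: [165.0, 0.0, 61.9]
force: [-3.0, 1.2, 4.2]
gripper_width: 17.7
gripper_force: 25.0
```

step_arm --plan '[0,-0.2,0,0,0,0,0,-0.1,0,0,0,0,0,0,0,0,0,0]'

```text
time_s: 12.52
ee_pos: [428.4, -317.5, 135.8]
ee_rot: [164.8, 0.0, 61.9]
force: [3.0, 0.4, 1.4]
gripper_width: 17.9
gripper_force: 25.0
```

```bash
python3 -c "
from hold import *
print(inbed(),RB().inv().apply(sensors.state()['force']),sensors.state()['torque'])"
```

```text
(array([ 9.9, -0. , 60.5]), array([-0.2, -0.1,  0.1])) [2.75993926 1.8055659  0.68366637] [-0.03038381 -0.67246201  0.20011749]
```

step_arm --plan '[0,-0.2,0.15,0,0,0,0,-0.1,0,0,0,0,0,0,0,0,0,0]'

```text
time_s: 12.77
ee_pos: [428.2, -317.4, 135.7]
ee_rot: [164.4, 0.1, 61.9]
force: [4.8, 1.1, 9.2]
gripper_width: 17.6
gripper_force: 25.0
```

```bash
python3 -c "
from hold import *
print(inbed(),RB().inv().apply(sensors.state()['force']),sensors.state()['torque'])"
```

```text
(array([ 9.7, -0.1, 60.5]), array([-0.6, -0.1,  0.1])) [5.99972178 3.25716415 7.93022014] [ 0.1165715  -1.29418071  0.41773244]
```

step_arm --plan '[0,0.2,-0.1,0,0,0,0,0,0,0,0,0,0,0,0,0,0,0,0,0,0,0,0,0]' --hand 2.8

```text
time_s: 13.1
ee_pos: [425.5, -315.7, 133.4]
ee_rot: [165.1, 0.0, 61.9]
force: [-1.5, 0.1, 1.0]
gripper_width: 27.9
gripper_force: 0.0
```

step_arm --plan '[0,0,-1.0,0,0,0,0,0,-2.0,0,0,0,0,0,-2.5,0,0,0,0,0,-2.5,0,0,0,0,0,0,0,0,0]'

```text
time_s: 13.52
ee_pos: [409.1, -307.7, 216.9]
ee_rot: [164.5, 0.1, 61.9]
force: [0.3, -0.3, 0.4]
gripper_width: 27.8
gripper_force: 0.0
```

```bash
python3 -c "
from hold import *
print(inbed())
plan([612.8,-40.5,215],[180,0,123.2])"
```

```text
(array([ 10. ,  -0.5, 144.5]), array([-0.5, -0.2,  0.1]))
[2.76,0.43,0.13,0.0203,0.0123,-0.0886,2.72,0.67,0.15,0.0203,0.0123,-0.0886,2.64,0.92,0.17,0.0203,0.0123,-0.0886,2.54,1.15,0.18,0.0203,0.0123,-0.0886,2.44,1.37,0.18,0.0203,0.0123,-0.0886]
[2.3,1.59,0.19,0.0203,0.0123,-0.0886,2.14,1.78,0.17,0.0203,0.0123,-0.0886,1.98,1.98,0.17,0.0203,0.0123,-0.0886,1.8,2.14,0.14,0.0203,0.0123,-0.0886,1.59,2.3,0.13,0.0203,0.0123,-0.0886]
[1.39,2.43,0.09,0.0203,0.0123,-0.0886,1.16,2.55,0.05,0.0203,0.0123,-0.0886]
```

step_arm --plan '[2.76,0.43,0.13,0.0203,0.0123,-0.0886,2.72,0.67,0.15,0.0203,0.0123,-0.0886,2.64,0.92,0.17,0.0203,0.0123,-0.0886,2.54,1.15,0.18,0.0203,0.0123,-0.0886,2.44,1.37,0.18,0.0203,0.0123,-0.0886]' --hand 4.0

```text
time_s: 13.93
ee_pos: [492.9, -194.0, 210.8]
ee_rot: [171.4, 1.8, 87.7]
force: [-0.4, 0.2, 0.7]
gripper_width: 39.6
gripper_force: 0.0
```

step_arm --plan '[2.3,1.59,0.19,0.0203,0.0123,-0.0886,2.14,1.78,0.17,0.0203,0.0123,-0.0886,1.98,1.98,0.17,0.0203,0.0123,-0.0886,1.8,2.14,0.14,0.0203,0.0123,-0.0886,1.59,2.3,0.13,0.0203,0.0123,-0.0886]'

```text
time_s: 14.35
ee_pos: [577.9, -82.7, 209.8]
ee_rot: [177.9, 0.7, 113.3]
force: [0.4, 0.3, -0.5]
gripper_width: 40.1
gripper_force: 0.0
```

step_arm --plan '[1.39,2.43,0.09,0.0203,0.0123,-0.0886,1.16,2.55,0.05,0.0203,0.0123,-0.0886,0,0,0,0,0,0,0,0,0,0,0,0]'

```text
time_s: 14.68
ee_pos: [612.0, -38.2, 208.9]
ee_rot: [-179.8, -0.6, 123.3]
force: [-0.4, -0.2, -0.8]
gripper_width: 39.9
gripper_force: 0.0
```

```bash
python3 - <<'E'
from hold import *
np.set_printoptions(precision=1,suppress=True)
p=viewer.grab_frame("wrist"); save(p,"w6.png")
s=sensors.state(); print(s["ee_pos"],s["ee_rot"])
f=lambda a: np.array([612.9,-40.5,0])+Ro.from_euler('z',33.2,degrees=True).apply(a)
# dark tab top vs predicted
for a in [(-6,17,118),(6,17,118),(6,-17,118),(-6,-17,118)]: print("tab",proj(p,f(a)))
for a in [(-7,45,72),(7,45,72),(7,-45,72),(-7,-45,72)]: print("plate",proj(p,f(a)))
c=proj(p,f((0,0,118))); print(c)
for r in range(int(c[1])-40,int(c[1])+41,10): print(r,[int(x) for x in p["img"][r,int(c[0])-34:int(c[0])+35:2].mean(1)])
print("col",[int(x) for x in p["img"][130:300:3,int(c[0])].mean(1)])
print(viewer.pinpoint("pressure_plate",p)[:1],viewer.boxes_of("pressure_plate",p)[:1])
plan([612.8,-40.5,102],[180,0,123.2])
E
```

```text
[611.2 -39.1 209.2] [-179.8   -0.6  123.2]
tab [305.9 235.3]
tab [323.5 235.4]
tab [323.2 282. ]
tab [306.1 281.9]
plate [306.2 185.4]
plate [324.2 185.4]
plate [323.4 292.6]
plate [306.8 292.6]
[314.7 259.1]
219 [152, 154, 153, 153, 153, 153, 153, 153, 155, 153, 153, 154, 154, 118, 204, 213, 210, 206, 209, 208, 208, 169, 132, 156, 155, 157, 156, 156, 156, 157, 157, 156, 158, 156, 157]
229 [151, 153, 152, 151, 152, 151, 152, 152, 152, 152, 153, 153, 153, 121, 46, 49, 49, 50, 48, 48, 49, 59, 143, 154, 153, 154, 154, 154, 154, 155, 155, 154, 155, 155, 155]
239 [150, 151, 151, 150, 151, 150, 151, 150, 151, 151, 150, 150, 153, 45, 56, 65, 69, 72, 74, 77, 64, 49, 148, 152, 153, 152, 152, 152, 151, 152, 153, 153, 153, 154, 153]
249 [149, 149, 149, 148, 149, 150, 150, 149, 149, 149, 150, 151, 151, 45, 53, 63, 66, 68, 73, 71, 58, 48, 156, 150, 152, 152, 151, 151, 151, 151, 152, 151, 151, 150, 152]
259 [149, 148, 147, 149, 147, 147, 147, 148, 148, 141, 131, 137, 61, 46, 53, 62, 64, 67, 67, 67, 55, 48, 143, 152, 120, 143, 101, 151, 150, 150, 150, 150, 150, 150, 150]
269 [146, 146, 146, 147, 14
[... 495 characters left out ...]

299 [189, 189, 189, 189, 189, 190, 190, 189, 189, 190, 189, 190, 189, 191, 191, 190, 189, 190, 191, 190, 190, 190, 191, 190, 190, 191, 190, 189, 190, 189, 189, 191, 190, 189, 190]
col [192, 193, 192, 193, 192, 192, 192, 192, 192, 193, 193, 192, 192, 192, 141, 165, 91, 94, 92, 210, 210, 209, 209, 209, 210, 210, 208, 209, 209, 119, 211, 49, 51, 50, 48, 50, 68, 71, 71, 70, 69, 68, 67, 67, 65, 64, 61, 61, 61, 59, 133, 203, 204, 204, 190, 190, 189]
[{'location': [317.3, 225.1], 'score': 0.95}] [{'location': [317.2, 234.9], 'score': 0.91}]
[-0.06,0.05,2.69,-0.0009,-0.0023,-0.0002,-0.06,0.04,2.7,-0.0009,-0.0023,-0.0002,-0.05,0.04,2.69,-0.0009,-0.0023,-0.0002,-0.04,0.04,2.7,-0.0009,-0.0023,-0.0002]
```

step_arm --plan '[-0.05,0.05,2.7,-0.0009,-0.0023,0,-0.05,0.05,2.7,-0.0009,-0.0023,0,-0.05,0.05,2.7,-0.0009,-0.0023,0,-0.05,0,2.3,-0.0009,-0.0023,0,0,0,0,0,0,0]'

```text
time_s: 15.25
ee_pos: [609.4, -40.6, 101.6]
ee_rot: [-179.6, -0.3, 123.1]
force: [-0.6, 0.1, 0.4]
gripper_width: 40.0
gripper_force: 0.0
```

step_arm --plan '[0,0,0,0,0,0,0,0,0,0,0,0,0,0,0,0,0,0,0,0,0,0,0,0,0,0,0,0,0,0]' --hand 0.5 --newtons 30

```text
time_s: 15.67
ee_pos: [614.3, -39.9, 107.4]
ee_rot: [179.8, 0.1, 123.2]
force: [0.7, 1.5, 4.0]
gripper_width: 11.4
gripper_force: 30.0
```

step_arm --plan '[0,0,0,0,0,0,0,0,0,0,0,0]'

```text
time_s: 15.83
ee_pos: [614.4, -39.8, 107.4]
ee_rot: [179.8, 0.1, 123.2]
force: [-0.6, -0.6, 4.8]
gripper_width: 11.7
gripper_force: 30.0
```

```bash
python3 - <<'E'
from hold import *
c=plan([614,-40,235],[180,0,123.2],mm=32)
c=plan(*tool(45,0,195),mm=30,cur=c)
c=plan(*tool(45,0,115),cur=c)
E
```

```text
[-0.01,-0.0,-3.19,0.0007,0.0005,0.0001,0.0,-0.0,-3.19,0.0007,0.0005,0.0001,-0.0,-0.01,-3.19,0.0007,0.0005,0.0001,-0.0,-0.01,-3.19,0.0007,0.0005,0.0001]
[-1.08,-2.56,-0.33,-0.0197,-0.0117,0.0885,-1.31,-2.45,-0.37,-0.0197,-0.0117,0.0885,-1.52,-2.32,-0.4,-0.0197,-0.0117,0.0885,-1.73,-2.17,-0.42,-0.0197,-0.0117,0.0885,-1.91,-2.0,-0.44,-0.0197,-0.0117,0.0885]
[-2.09,-1.81,-0.46,-0.0197,-0.0117,0.0885,-2.25,-1.6,-0.47,-0.0197,-0.0117,0.0885,-2.38,-1.4,-0.46,-0.0197,-0.0117,0.0885,-2.5,-1.17,-0.47,-0.0197,-0.0117,0.0885,-2.61,-0.93,-0.45,-0.0197,-0.0117,0.0885]
[-2.68,-0.69,-0.44,-0.0197,-0.0117,0.0885,-2.73,-0.45,-0.42,-0.0197,-0.0117,0.0885]
[0.0,-0.0,2.67,0.0001,0.0001,-0.0,0.0,-0.0,2.66,0.0001,0.0001,-0.0,0.0,0.0,2.67,0.0001,0.0001,-0.0]
```

step_arm --plan '[0,0,-2,0,0,0,0,0,-3.2,0,0,0,0,0,-3.2,0,0,0,0,0,-3.2,0,0,0,0,0,-1.2,0,0,0]'

```text
time_s: 16.25
ee_pos: [615.1, -39.7, 238.6]
ee_rot: [179.6, 0.3, 123.2]
force: [1.0, -0.0, -2.5]
gripper_width: 11.6
gripper_force: 30.0
```

step_arm --plan '[-1.08,-2.56,-0.33,-0.0197,-0.0117,0.0885,-1.31,-2.45,-0.37,-0.0197,-0.0117,0.0885,-1.52,-2.32,-0.4,-0.0197,-0.0117,0.0885,-1.73,-2.17,-0.42,-0.0197,-0.0117,0.0885,-1.91,-2.0,-0.44,-0.0197,-0.0117,0.0885]'

```text
time_s: 16.67
ee_pos: [534.5, -155.8, 249.8]
ee_rot: [173.8, 2.0, 97.5]
force: [0.7, -1.1, -2.8]
gripper_width: 12.1
gripper_force: 30.0
```

step_arm --plan '[-2.09,-1.81,-0.46,-0.0197,-0.0117,0.0885,-2.25,-1.6,-0.47,-0.0197,-0.0117,0.0885,-2.38,-1.4,-0.46,-0.0197,-0.0117,0.0885,-2.5,-1.17,-0.47,-0.0197,-0.0117,0.0885,-2.61,-0.93,-0.45,-0.0197,-0.0117,0.0885]'

```text
time_s: 17.08
ee_pos: [456.7, -271.2, 266.3]
ee_rot: [167.3, 1.1, 71.9]
force: [0.4, 0.1, -1.3]
gripper_width: 11.6
gripper_force: 30.0
```

step_arm --plan '[-2.68,-0.69,-0.44,-0.0197,-0.0117,0.0885,-2.73,-0.45,-0.42,-0.0197,-0.0117,0.0885,0,0,0,0,0,0,0,0,0,0,0,0]'

```text
time_s: 17.42
ee_pos: [426.0, -317.1, 272.9]
ee_rot: [165.0, -0.1, 61.9]
force: [-0.1, 0.7, -2.9]
gripper_width: 11.8
gripper_force: 30.0
```

```bash
python3 - <<'E'
from hold import *
np.set_printoptions(precision=1,suppress=True)
p=viewer.grab_frame("wrist"); save(p,"w7.png")
print(inbed(),sensors.state()["force"],sensors.state()["gripper_width"])
B=RB()
# where does the cassette stand now? top stripe/edges predicted vs found
for a in [(0.5,45,70),(18.7,45,70),(18.7,-45,70),(0.5,45,70)]: print("cas",a,proj(p,V[:3]+B.apply(a)))
for n in ["fresh_cassette","port_face","pad_face"]: print(n,[(np.array(x["location"]),round(x["score"],2)) for x in viewer.pinpoint(n,p)[:1]])
print("pred",proj(p,V[:3]+B.apply((9.5,0,0))),proj(p,V[:3]+B.apply((72.8,0,33))))
r=int(proj(p,V[:3]+B.apply((9,35,70)))[1]); c=int(proj(p,V[:3]+B.apply((9,35,70)))[0]); print(r,c-40,[int(x) for x in p["img"][r,c-40:c+50].mean(1)])
plan(*tool(45,0,115))
E
```

```text
(array([ 43.4,   0. , 193.4]), array([0. , 0.1, 0. ])) [-0.8 -0.6 -2.4] 11.575088408980854
cas (0.5, 45, 70) [259.8 182.2]
cas (18.7, 45, 70) [284.5 182.2]
cas (18.7, -45, 70) [287.4 294.2]
cas (0.5, 45, 70) [259.8 182.2]
fresh_cassette [(array([282.3, 218.6]), 0.81)]
port_face []
pad_face [(array([353.1, 229.1]), 0.67)]
pred [282.1 220.3] [351.7 228.7]
195 231 [225, 226, 226, 226, 226, 226, 227, 223, 191, 213, 225, 224, 224, 224, 225, 224, 224, 224, 224, 224, 224, 225, 224, 224, 224, 224, 225, 224, 172, 186, 213, 208, 233, 233, 232, 231, 231, 245, 244, 243, 242, 243, 242, 242, 243, 242, 242, 242, 243, 243, 241, 241, 228, 139, 136, 138, 138, 137, 135, 130, 171, 216, 211, 209, 209, 208, 209, 208, 208, 207, 206, 207, 207, 210, 171, 92, 100, 104, 105, 105, 105, 104, 105, 103, 105, 106, 105, 105, 105, 106]
[-0.04,0.03,2.61,0.0,-0.0005,0.0005,-0.03,0.04,2.61,0.0,-0.0005,0.0005,-0.04,0.03,2.61,0.0,-0.0005,0.0005]
```

step_arm --plan '[0,0.05,2.6,0,0,0,0,0.05,2.6,0,0,0,0,0,2.6,0,0,0,0,0,1.2,0,0,0,0,0,0,0,0,0]'

```text
time_s: 18.03
ee_pos: [448.1, -326.2, 182.9]
ee_rot: [165.4, -0.1, 62.1]
force: [-0.5, -0.6, -2.3]
gripper_width: 11.8
gripper_force: 30.0
```

step_arm --plan '[0,0,0,0,0,0,0,0,0,0,0,0]'

```text
time_s: 18.2
ee_pos: [449.6, -328.2, 187.9]
ee_rot: [164.8, -0.0, 62.1]
force: [0.3, -0.2, -1.5]
gripper_width: 11.9
gripper_force: 30.0
```

```bash
python3 -c "
from hold import *
print(inbed(),RB().inv().apply(sensors.state()['force']))"
```

```text
(array([ 46.3,   0.5, 104.6]), array([-0.2,  0. , -0.1])) [-0.02123477  0.01910385 -1.52151854]
```

step_arm --plan '[0,0,0.7,0,0,0,0,0,0,0,0,0,0,0,0,0,0,0]'

```text
time_s: 18.45
ee_pos: [450.3, -329.0, 180.3]
ee_rot: [164.9, -0.0, 62.0]
force: [0.4, -0.4, -2.6]
gripper_width: 11.7
gripper_force: 30.0
```

step_arm --plan '[0,0,0.2,0,0,0,0,0,0,0,0,0,0,0,0,0,0,0]'

```text
time_s: 18.7
ee_pos: [451.0, -329.5, 179.8]
ee_rot: [164.8, -0.0, 62.0]
force: [-2.4, 2.0, 4.9]
gripper_width: 11.9
gripper_force: 30.0
```

step_arm --plan '[0,0,0.15,0,0,0,0,0,0,0,0,0,0,0,0,0,0,0]'

```text
time_s: 18.95
ee_pos: [451.2, -329.6, 179.8]
ee_rot: [164.8, -0.0, 62.0]
force: [-7.1, 4.0, 14.2]
gripper_width: 11.9
gripper_force: 30.0
```

```bash
python3 -c "
from hold import *
print(inbed(),RB().inv().apply(sensors.state()['force']))"
```

```text
(array([46.3, -0.1, 96.4]), array([-0.2,  0. , -0. ])) [-4.23492184  0.19987445 15.83714863]
```

Contact at the expected height (96). Slide it down ~20 mm to the cassette.

step_arm --plan '[0,-0.3,-0.2,0,0,0,0,-0.6,0,0,0,0,0,-0.6,0,0,0,0,0,-0.4,0,0,0,0,0,0,0,0,0,0]'

```text
time_s: 19.37
ee_pos: [434.4, -320.8, 174.8]
ee_rot: [164.8, 0.0, 62.0]
force: [-2.5, 1.2, 7.7]
gripper_width: 11.7
gripper_force: 30.0
```

step_arm --plan '[0,-0.2,0,0,0,0,0,0,0,0,0,0,0,0,0,0,0,0]'

```text
time_s: 19.62
ee_pos: [433.5, -320.4, 174.5]
ee_rot: [164.7, 0.0, 62.0]
force: [-0.4, 1.1, 6.2]
gripper_width: 11.9
gripper_force: 30.0
```

```bash
python3 -c "
from hold import *
print(inbed(),RB().inv().apply(sensors.state()['force']))"
```

```text
(array([25.6, -0.2, 96.4]), array([-0.3, -0. ,  0. ])) [0.74855933 0.8121378  6.17482772]
```

step_arm --plan '[0,-0.2,0,0,0,0,0,-0.1,0,0,0,0,0,0,0,0,0,0]'

```text
time_s: 19.87
ee_pos: [433.1, -320.2, 174.6]
ee_rot: [164.4, 0.0, 62.0]
force: [6.0, -2.0, 4.2]
gripper_width: 11.8
gripper_force: 30.0
```

```bash
python3 -c "
from hold import *
print(inbed(),RB().inv().apply(sensors.state()['force']))"
```

```text
(array([25.2, -0.2, 96.5]), array([-0.6, -0. ,  0. ])) [7.13062524 1.0456306  2.4755307 ]
```

step_arm --plan '[0,0.2,0,0,0,0,0,0,0,0,0,0,0,0,0,0,0,0,0,0,0,0,0,0]' --hand 3.0

```text
time_s: 20.2
ee_pos: [431.1, -318.7, 172.0]
ee_rot: [165.1, -0.0, 62.0]
force: [0.8, 0.3, -0.1]
gripper_width: 29.7
gripper_force: 0.0
```

step_arm --plan '[0,0,-1.0,0,0,0,0,0,-2.0,0,0,0,0,0,-2.5,0,0,0,0,0,-1.5,0,0,0,0,0,0,0,0,0]'

```text
time_s: 20.62
ee_pos: [416.6, -311.6, 244.6]
ee_rot: [164.5, 0.1, 62.0]
force: [0.1, -0.3, -1.1]
gripper_width: 29.8
gripper_force: 0.0
```

```bash
python3 - <<'E'
from hold import *
print(inbed())
c=plan(*tool(-82,0,160),mm=32)
c=plan(*tool(-82,0,67),mm=28,cur=c)
E
```

```text
(array([ 25.3,  -0.4, 169. ]), array([-0.5, -0.1, -0. ]))
[0.01,-2.68,0.2,0.002,0.0003,0.0001,0.01,-2.69,0.21,0.002,0.0003,0.0001,0.01,-2.68,0.22,0.002,0.0003,0.0001,0.01,-2.68,0.22,0.002,0.0003,0.0001]
[-0.0,-0.0,2.32,0.0,-0.0,-0.0,-0.0,-0.0,2.33,0.0,-0.0,-0.0,-0.0,-0.0,2.32,0.0,-0.0,-0.0,-0.0,-0.0,2.33,0.0,-0.0,-0.0]
```

step_arm --plan '[0,-2.7,0.2,0.002,0,0,0,-2.7,0.2,0.002,0,0,0,-2.7,0.2,0.002,0,0,0,-2.7,0.2,0.002,0,0,0,0,0,0,0,0]' --hand 9.1

```text
time_s: 21.03
ee_pos: [320.2, -258.6, 201.6]
ee_rot: [165.9, -0.1, 62.0]
force: [-0.9, 1.0, 0.6]
gripper_width: 60.2
gripper_force: 0.0
```

step_arm --plan '[0,0,0,0,0,0,0,0,0,0,0,0,0,0,0,0,0,0,0,0,0,0,0,0]' --newtons 35

```text
time_s: 21.37
ee_pos: [326.4, -263.4, 205.3]
ee_rot: [165.3, -0.0, 62.0]
force: [0.8, -0.3, -0.4]
gripper_width: 87.0
gripper_force: 0.0
```

```bash
python3 - <<'E'
from hold import *
np.set_printoptions(precision=1,suppress=True)
p=viewer.grab_frame("wrist"); save(p,"w8.png"); B=RB()
print(inbed(),sensors.state()["gripper_width"])
for n,X in dict(trigger_grip=(-51,0,72),handle_grip=(-100,0,72),pad_face=(72.8,0,33),pressure_plate=(25.7,0,0),fresh_cassette=(9.5,0,0)).items():
    print(n,[(np.array(x["location"]),round(x["score"],2)) for x in viewer.pinpoint(n,p)[:1]],proj(p,V[:3]+B.apply(X)))
c=plan(*tool(-82,0,67),mm=28)
E
```

```text
(array([-83.8,  -0.1, 157.4]), array([ 0.4,  0. , -0. ])) 90.3207582227085
trigger_grip [(array([368.5, 256. ]), 0.9)] [366.7 257.2]
handle_grip [(array([294.8, 258.2]), 0.78)] [294.3 257.1]
pad_face [(array([523. , 242.9]), 0.57)] [521.9 241.5]
pressure_plate [(array([575.5,  23.7]), 0.2)] [446.2 230.6]
fresh_cassette [(array([426.7, 230.1]), 0.96)] [427.2 230.6]
[-0.0,0.08,2.26,-0.0017,-0.0001,0.0,-0.0,0.08,2.26,-0.0017,-0.0001,0.0,-0.01,0.07,2.26,-0.0017,-0.0001,0.0,0.0,0.07,2.26,-0.0017,-0.0001,0.0]
```

step_arm --plan '[0,0.1,2.3,0,0,0,0,0.1,2.3,0,0,0,0,0,2.3,0,0,0,0,0,2.1,0,0,0,0,0,0,0,0,0]'

```text
time_s: 22.08
ee_pos: [346.0, -272.9, 115.0]
ee_rot: [165.8, -0.1, 62.0]
force: [-0.2, 0.8, -0.8]
gripper_width: 91.0
gripper_force: 0.0
```

step_arm --plan '[0,0,0,0,0,0,0,0,0,0,0,0,0,0,0,0,0,0]'

```text
time_s: 22.33
ee_pos: [347.8, -274.8, 119.7]
ee_rot: [165.2, 0.0, 62.0]
force: [1.2, 0.7, 0.3]
gripper_width: 91.0
gripper_force: 0.0
```

```bash
python3 -c "
from hold import *
print(inbed(),RB().inv().apply(sensors.state()['force']))"
```

```text
(array([-82.3,  -0.2,  68.6]), array([ 0.2, -0. , -0. ])) [0.75667685 1.20667713 0.12343677]
```

step_arm --plan '[0,-0.55,0,0,0,0,0,0,0,0,0,0,0,0,0,0,0,0]'

```text
time_s: 22.58
ee_pos: [342.7, -271.9, 117.8]
ee_rot: [165.3, -0.0, 62.0]
force: [0.7, 0.9, 1.1]
gripper_width: 91.1
gripper_force: 0.5
```

step_arm --plan '[0,0,0,0,0,0,0,0,0,0,0,0,0,0,0,0,0,0,0,0,0,0,0,0,0,0,0,0,0,0]' --hand 3.4

```text
time_s: 23.0
ee_pos: [344.5, -273.3, 118.4]
ee_rot: [165.1, 0.0, 62.0]
force: [3.9, -1.1, 5.5]
gripper_width: 60.6
gripper_force: 2.7
```

step_arm --plan '[0,0,0,0,0,0,0,0,0,0,0,0,0,0,0,0,0,0,0,0,0,0,0,0,0,0,0,0,0,0]'

```text
time_s: 23.42
ee_pos: [344.4, -273.3, 118.5]
ee_rot: [165.0, 0.1, 62.0]
force: [2.1, 0.3, 5.8]
gripper_width: 39.7
gripper_force: 35.1
```

```bash
python3 -c "
from hold import *
print(inbed(),RB().inv().apply(sensors.state()['force']))"
```

```text
(array([-86.2,  -0.5,  68.4]), array([ 0. , -0.1, -0. ])) [3.18914657 1.24883876 5.19987951]
```

step_arm --plan '[0,0,0,0,0,0,0,0,0,0,0,0,0,0,0,0,0,0,0,0,0,0,0,0,0,0,0,0,0,0]' --hand 9.1

```text
time_s: 23.83
ee_pos: [341.2, -270.6, 115.8]
ee_rot: [165.6, -0.1, 62.0]
force: [-0.1, -0.0, -0.2]
gripper_width: 70.0
gripper_force: 0.0
```

step_arm --plan '[0,0,0,0,0,0,0,0,0,0,0,0,0,0,0,0,0,0,0,0,0,0,0,0,0,0,0,0,0,0]'

```text
time_s: 24.25
ee_pos: [342.5, -271.7, 116.9]
ee_rot: [165.4, -0.0, 62.0]
force: [-0.0, -0.3, 0.4]
gripper_width: 90.9
gripper_force: 0.0
```

```bash
cat > pad.py <<'E'
from hold import *
import sys
np.set_printoptions(precision=1,suppress=True)
B=RB(); print(inbed())
for cn in ("wrist","top"):
    p=viewer.grab_frame(cn); save(p,sys.argv[1]+cn+".png")
    for n in ("pad_face","trigger_grip","jaw","pressure_plate"):
        print(cn,n,[(np.array(x["location"]),round(x["score"],2)) for x in viewer.pinpoint(n,p)[:1]],[(np.array(x["location"]),round(x["score"],2)) for x in viewer.boxes_of(n,p)[:1]])
    print([(x,proj(p,V[:3]+B.apply((x,0,33)))) for x in (72.8,64.8,32.5)], proj(p,V[:3]+B.apply((-51,0,72))))
E
python3 pad.py p1
```

```text
(array([-89. ,   0.1,  67.4]), array([ 0.4,  0. , -0. ]))
wrist pad_face [(array([600.8, 288.4]), 0.61)] [(array([613.2, 281.4]), 0.75)]
wrist trigger_grip [(array([395.9, 321.2]), 0.94)] [(array([385.3, 300.3]), 0.89)]Traceback (most recent call last):
  File "pad.py", line 8, in <module>
    print(cn,n,[(np.array(x["location"]),round(x["score"],2)) for x in viewer.pinpoint(n,p)[:1]],[(np.array(x["location"]),round(x["score"],2)) for x in viewer.boxes_of(n,p)[:1]])
                                                                       ~~~~~~~~~~~~~~~^^^^^
ValueError: it knows: buffer_bottle, fresh_cassette, glue_tube, handle_grip, holder, medium_bottle, pad_face, port_face, pressure_plate, slide_box, small_blue_bottle, stand, stop_foot, timer, tip_box, trigger_gri
```

```bash
sed -i 's/"jaw",//; s/("wrist","top")/("wrist",)/' pad.py; python3 pad.py p1
```

```text
(array([-88.9,   0.1,  67.5]), array([ 0.4,  0. , -0. ]))
wrist pad_face [(array([599.5, 290.8]), 0.85)] [(array([614.2, 281.2]), 0.73)]
wrist trigger_grip [(array([396.8, 324.3]), 0.91)] [(array([384.1, 299.4]), 0.67)]
wrist pressure_plate [] [(array([576.3, 257.4]), 0.63)]
[(72.8, array([619.4, 288.6])), (64.8, array([604.1, 288.5])), (32.5, array([542.7, 288.1]))] [402.9 322. ]
```

step_arm --plan '[0,0.15,0,0,0,0,0,0,0,0,0,0,0,0,0,0,0,0,0,0,0,0,0,0]'

```text
time_s: 25.18
ee_pos: [343.9, -272.4, 117.3]
ee_rot: [165.4, -0.0, 62.0]
force: [0.1, 0.1, 0.1]
gripper_width: 91.1
gripper_force: 0.0
```

step_arm --plan '[0,0,0,0,0,0,0,0,0,0,0,0,0,0,0,0,0,0,0,0,0,0,0,0,0,0,0,0,0,0]' --hand 3.4

```text
time_s: 25.6
ee_pos: [345.5, -273.4, 118.4]
ee_rot: [165.1, -0.0, 62.0]
force: [6.3, 0.4, 2.7]
gripper_width: 60.9
gripper_force: 2.5
```

step_arm --plan '[0,0,0,0,0,0,0,0,0,0,0,0,0,0,0,0,0,0,0,0,0,0,0,0,0,0,0,0,0,0]'

```text
time_s: 26.02
ee_pos: [344.6, -273.0, 118.3]
ee_rot: [165.2, 0.0, 62.0]
force: [-0.5, 1.6, 5.1]
gripper_width: 39.4
gripper_force: 35.2
```

step_arm --plan '[0,0,0,0,0,0,0,0,0,0,0,0,0,0,0,0,0,0,0,0,0,0,0,0,0,0,0,0,0,0]' --hand 9.1

```text
time_s: 26.43
ee_pos: [343.0, -271.8, 116.6]
ee_rot: [165.5, -0.1, 62.0]
force: [-0.5, 0.2, 0.3]
gripper_width: 70.0
gripper_force: 0.0
```

step_arm --plan '[0,0,0,0,0,0,0,0,0,0,0,0,0,0,0,0,0,0,0,0,0,0,0,0,0,0,0,0,0,0]'

```text
time_s: 26.85
ee_pos: [343.8, -272.4, 117.3]
ee_rot: [165.4, -0.0, 62.0]
force: [0.5, -0.1, -0.4]
gripper_width: 90.7
gripper_force: 0.0
```

step_arm --plan '[0,0,0,0,0,0,0,0,0,0,0,0,0,0,0,0,0,0]'

```text
time_s: 27.1
ee_pos: [343.8, -272.4, 117.4]
ee_rot: [165.4, -0.0, 62.0]
force: [-0.1, 0.1, -0.5]
gripper_width: 90.9
gripper_force: 0.0
```

```bash
python3 pad.py p2
```

```text
(array([-87.4,   0.1,  67.5]), array([ 0.4,  0. , -0. ]))
wrist pad_face [(array([582.6, 290. ]), 0.71)] [(array([604.9, 278.5]), 0.89)]
wrist trigger_grip [(array([394.2, 322.9]), 0.65)] [(array([380.2, 300.4]), 0.7)]
wrist pressure_plate [] [(array([574.2, 254.3]), 0.71)]
[(72.8, array([616.6, 288.6])), (64.8, array([601.2, 288.5])), (32.5, array([539.9, 288.1]))] [399.6 322. ]
```

step_arm --plan '[0,0,0,0,0,0,0,0,0,0,0,0,0,0,0,0,0,0,0,0,0,0,0,0,0,0,0,0,0,0]' --hand 3.4

```text
time_s: 27.87
ee_pos: [345.6, -273.5, 118.5]
ee_rot: [165.1, -0.0, 62.0]
force: [6.4, 0.4, 2.0]
gripper_width: 60.6
gripper_force: 2.5
```

step_arm --plan '[0,0,0,0,0,0,0,0,0,0,0,0,0,0,0,0,0,0,0,0,0,0,0,0,0,0,0,0,0,0]'

```text
time_s: 28.28
ee_pos: [344.6, -273.0, 118.3]
ee_rot: [165.2, 0.0, 62.0]
force: [-0.9, 2.5, 4.8]
gripper_width: 39.3
gripper_force: 35.3
```

step_arm --plan '[0,0,0,0,0,0,0,0,0,0,0,0,0,0,0,0,0,0,0,0,0,0,0,0,0,0,0,0,0,0]' --hand 9.1

```text
time_s: 28.7
ee_pos: [343.1, -271.8, 116.7]
ee_rot: [165.5, -0.1, 62.0]
force: [-0.8, -0.5, -1.2]
gripper_width: 70.1
gripper_force: 0.0
```

step_arm --plan '[0,0,0,0,0,0,0,0,0,0,0,0,0,0,0,0,0,0,0,0,0,0,0,0,0,0,0,0,0,0]'

```text
time_s: 29.12
ee_pos: [343.8, -272.4, 117.3]
ee_rot: [165.4, -0.0, 62.0]
force: [0.7, -0.1, -0.5]
gripper_width: 90.7
gripper_force: 0.0
```

step_arm --plan '[0,0,0,0,0,0,0,0,0,0,0,0,0,0,0,0,0,0]'

```text
time_s: 29.37
ee_pos: [343.9, -272.4, 117.4]
ee_rot: [165.4, -0.0, 62.0]
force: [-0.2, -0.0, 0.1]
gripper_width: 90.9
gripper_force: 0.0
```

step_arm --plan '[0,0,0,0,0,0,0,0,0,0,0,0,0,0,0,0,0,0,0,0,0,0,0,0,0,0,0,0,0,0]' --hand 3.4

```text
time_s: 29.78
ee_pos: [345.6, -273.5, 118.5]
ee_rot: [165.1, -0.0, 62.0]
force: [5.9, 0.8, 3.2]
gripper_width: 60.7
gripper_force: 2.5
```

step_arm --plan '[0,0,0,0,0,0,0,0,0,0,0,0,0,0,0,0,0,0,0,0,0,0,0,0,0,0,0,0,0,0]'

```text
time_s: 30.2
ee_pos: [344.6, -273.1, 118.3]
ee_rot: [165.2, 0.0, 62.0]
force: [-0.9, 1.6, 5.7]
gripper_width: 39.7
gripper_force: 35.3
```

step_arm --plan '[0,0,0,0,0,0,0,0,0,0,0,0,0,0,0,0,0,0,0,0,0,0,0,0,0,0,0,0,0,0]' --hand 9.1

```text
time_s: 30.62
ee_pos: [343.1, -271.8, 116.7]
ee_rot: [165.5, -0.1, 62.0]
force: [-0.8, -0.3, -0.2]
gripper_width: 69.9
gripper_force: 0.0
```

step_arm --plan '[0,0,0,0,0,0,0,0,0,0,0,0,0,0,0,0,0,0,0,0,0,0,0,0,0,0,0,0,0,0]'

```text
time_s: 31.03
ee_pos: [343.8, -272.4, 117.3]
ee_rot: [165.4, -0.0, 62.0]
force: [-0.1, 0.5, 0.7]
gripper_width: 91.3
gripper_force: 0.0
```

step_arm --plan '[0,0,0,0,0,0,0,0,0,0,0,0,0,0,0,0,0,0]'

```text
time_s: 31.28
ee_pos: [343.9, -272.4, 117.4]
ee_rot: [165.4, -0.0, 62.0]
force: [-0.5, -0.2, -0.2]
gripper_width: 90.6
gripper_force: 0.0
```

```bash
python3 pad.py p4
```

```text
(array([-87.4,   0.1,  67.5]), array([ 0.4,  0. , -0. ]))
wrist pad_face [(array([460.9,  29. ]), 0.16)] [(array([589.9, 279.5]), 0.55)]
wrist trigger_grip [(array([392.3, 321.2]), 0.77)] [(array([380.4, 300.1]), 0.66)]
wrist pressure_plate [] [(array([573.4, 254.7]), 0.57)]
[(72.8, array([616.6, 288.6])), (64.8, array([601.2, 288.5])), (32.5, array([539.9, 288.1]))] [399.6 322. ]
```

```bash
cat > blue.py <<'E'
import cv2,numpy as np,sys
for f in sys.argv[1:]:
    h=cv2.cvtColor(cv2.imread(f"pics/{f}wrist.png"),cv2.COLOR_BGR2HSV)[200:380,480:640]
    for nm,lo,hi in (("blue",(100,120,50),(125,255,255)),("orange",(5,150,120),(20,255,255))):
        m=cv2.inRange(h,lo,hi); n,l,st,c=cv2.connectedComponentsWithStats(m)
        print(f,nm,[( (s[:4]+[480,200,0,0]).tolist(),int(s[4])) for s in st[1:] if s[4]>15])
E
python3 blue.py p1 p2 p4
```

```text
p1 blue [([524, 247, 21, 58], 658), ([597, 248, 42, 14], 110)]
p1 orange [([630, 272, 10, 35], 197)]
p2 blue [([521, 247, 20, 58], 655), ([586, 248, 36, 14], 137)]
p2 orange [([611, 272, 22, 31], 471)]
p4 blue [([521, 247, 20, 58], 655), ([584, 254, 12, 6], 36), ([613, 280, 27, 27], 550)]
p4 orange [([580, 272, 20, 21], 257)]
```

step_arm --plan '[0,0,0,0,0,0,0,0,0,0,0,0,0,0,0,0,0,0,0,0,0,0,0,0,0,0,0,0,0,0]' --hand 3.4

```text
time_s: 32.05
ee_pos: [345.6, -273.5, 118.4]
ee_rot: [165.1, -0.0, 62.0]
force: [5.8, 0.5, 2.6]
gripper_width: 60.6
gripper_force: 2.5
```

step_arm --plan '[0,0,0,0,0,0,0,0,0,0,0,0,0,0,0,0,0,0,0,0,0,0,0,0,0,0,0,0,0,0]'

```text
time_s: 32.47
ee_pos: [344.7, -273.0, 118.3]
ee_rot: [165.2, 0.0, 62.0]
force: [-1.6, 1.5, 4.9]
gripper_width: 39.4
gripper_force: 35.3
```

step_arm --plan '[0,0,0,0,0,0,0,0,0,0,0,0,0,0,0,0,0,0,0,0,0,0,0,0,0,0,0,0,0,0]' --hand 9.1

```text
time_s: 32.88
ee_pos: [343.1, -271.8, 116.7]
ee_rot: [165.5, -0.1, 62.0]
force: [-0.1, 0.2, -0.5]
gripper_width: 69.8
gripper_force: 0.0
```

step_arm --plan '[0,0,0,0,0,0,0,0,0,0,0,0,0,0,0,0,0,0,0,0,0,0,0,0,0,0,0,0,0,0]'

```text
time_s: 33.3
ee_pos: [343.8, -272.4, 117.3]
ee_rot: [165.4, -0.0, 62.0]
force: [0.6, 0.3, -0.8]
gripper_width: 90.8
gripper_force: 0.0
```

step_arm --plan '[0,0,0,0,0,0,0,0,0,0,0,0,0,0,0,0,0,0]'

```text
time_s: 33.55
ee_pos: [343.9, -272.4, 117.4]
ee_rot: [165.4, -0.0, 62.0]
force: [-0.7, 0.3, -0.6]
gripper_width: 91.0
gripper_force: 0.0
```

```bash
python3 pad.py p5; python3 blue.py p5
```

```text
(array([-87.4,   0. ,  67.5]), array([ 0.4,  0. , -0. ]))
wrist pad_face [] []
wrist trigger_grip [(array([396. , 320.5]), 0.57)] [(array([383.4, 298.7]), 0.96)]
wrist pressure_plate [] [(array([572. , 255.3]), 0.97)]
[(72.8, array([616.6, 288.6])), (64.8, array([601.2, 288.5])), (32.5, array([539.9, 288.1]))] [399.6 322. ]
p5 blue [([521, 247, 21, 58], 655), ([600, 280, 36, 24], 624)]
p5 orange []
```

step_arm --plan '[0,0,0,0,0,0,0,0,0,0,0,0,0,0,0,0,0,0,0,0,0,0,0,0,0,0,0,0,0,0]' --hand 3.4

```text
time_s: 34.32
ee_pos: [346.5, -274.1, 118.9]
ee_rot: [165.0, 0.0, 62.0]
force: [10.6, -0.5, 0.5]
gripper_width: 60.9
gripper_force: 4.2
```

step_arm --plan '[0,0,0,0,0,0,0,0,0,0,0,0,0,0,0,0,0,0,0,0,0,0,0,0,0,0,0,0,0,0]'

```text
time_s: 34.73
ee_pos: [344.6, -273.1, 118.4]
ee_rot: [165.2, 0.0, 62.0]
force: [-1.7, 3.3, 5.1]
gripper_width: 39.7
gripper_force: 35.8
```

step_arm --plan '[0,0,0,0,0,0,0,0,0,0,0,0,0,0,0,0,0,0]'

```text
time_s: 34.98
ee_pos: [344.6, -273.1, 118.4]
ee_rot: [165.2, 0.0, 62.0]
force: [-2.9, 2.1, 4.7]
gripper_width: 39.4
gripper_force: 35.8
```

step_arm --plan '[0,0,0,0,0,0,0,0,0,0,0,0,0,0,0,0,0,0,0,0,0,0,0,0,0,0,0,0,0,0]' --hand 9.1

```text
time_s: 35.4
ee_pos: [342.6, -271.4, 116.4]
ee_rot: [165.6, -0.1, 62.0]
force: [1.0, 0.4, 0.3]
gripper_width: 70.6
gripper_force: 0.0
```

step_arm --plan '[0,0,0,0,0,0,0,0,0,0,0,0,0,0,0,0,0,0,0,0,0,0,0,0,0,0,0,0,0,0]'

```text
time_s: 35.82
ee_pos: [343.7, -272.3, 117.2]
ee_rot: [165.4, -0.0, 62.0]
force: [-0.5, -0.8, -0.4]
gripper_width: 90.9
gripper_force: 0.0
```

step_arm --plan '[0,0.5,0,0,0,0,0,0,-2.5,0,0,0,0,0,-3,0,0,0,0,0,-3,0,0,0,0,0,0,0,0,0]'

```text
time_s: 36.23
ee_pos: [331.2, -266.7, 206.4]
ee_rot: [164.8, 0.1, 62.0]
force: [1.3, -0.2, 1.0]
gripper_width: 90.9
gripper_force: 0.0
```

```bash
python3 - <<'E'
from hold import *
print(inbed()); c=plan(*tool(40,0,190),mm=33)
E
```

```text
(array([-77.8,  -0.8, 157.1]), array([-0.2, -0.1, -0. ]))
[0.02,2.95,-0.81,0.0009,0.0006,0.0001,0.01,2.94,-0.82,0.0009,0.0006,0.0001,0.02,2.95,-0.81,0.0009,0.0006,0.0001,0.02,2.95,-0.82,0.0009,0.0006,0.0001]
```

step_arm --plan '[0,2.95,-0.8,0,0,0,0,2.95,-0.8,0,0,0,0,2.95,-0.8,0,0,0,0,2.95,-0.8,0,0,0,0,0,0,0,0,0]'

```text
time_s: 36.65
ee_pos: [428.3, -317.9, 264.7]
ee_rot: [164.9, 0.1, 62.0]
force: [0.4, 0.2, 1.0]
gripper_width: 90.8
gripper_force: 0.0
```

step_arm --plan '[0,0,0,0,0,0,0,0,0,0,0,0]'

```text
time_s: 36.82
ee_pos: [422.2, -313.9, 260.3]
ee_rot: [165.6, -0.1, 62.0]
force: [-0.5, 0.5, 0.5]
gripper_width: 90.8
gripper_force: 0.0
```

```bash
cat > chk.py <<'E'
from hold import *
import sys
np.set_printoptions(precision=1,suppress=True,linewidth=200)
B=RB(); 
def at(p,uv,z):  # pixel -> bed x,y on plane bed z
    o,d=ray(p,uv); o=B.inv().apply(o-V[:3]); d=B.inv().apply(d); return (o+d*(z-o[2])/d[2])[:2]
def ana(p,tag):
    h=cv2.cvtColor(p["img"],cv2.COLOR_RGB2HSV)
    for nm,lo,hi in (("orange",(5,150,120),(20,255,255)),("blue",(100,120,50),(125,255,255))):
        m=cv2.inRange(h,lo,hi); n,l,st,c=cv2.connectedComponentsWithStats(m)
        for s in st[1:]:
            if s[4]>25:
                x,y,w,hh=s[:4]; print(tag,nm,s.tolist(),"bed@z33/48",at(p,(x-.5,y+hh/2),48),at(p,(x+w-.5,y+hh/2),48))
if __name__=="__main__":
    p=viewer.grab_frame("wrist"); save(p,"w9.png"); print(inbed())
    ana(np.load("w4.npy",allow_pickle=True).item(),"w4"); ana(p,"now")
    for a in [(0,0,70),(18.7,0,70),(32.5,0,60),(32.5,30,60)]: print(a,proj(p,V[:3]+B.apply(a)))
    for y in (38,40,42): 
        c=[proj(p,V[:3]+B.apply((x,y,65))) for x in (-5,45)]; r=int(c[0][1]); print(y,r,int(c[0][0]),[int(x) for x in p["img"][r,int(c[0][0]):int(c[1][0])].mean(1)])
E
python3 chk.py
```

```text
(array([ 34.7,   0.2, 182.7]), array([0.6, 0.1, 0. ]))
w4 orange [367, 201, 12, 23, 244] bed@z33/48 [79.9  2.8] [90.2  2.9]
w4 orange [204, 211, 11, 26, 212] bed@z33/48 [-81.3 -11.3] [-69.2 -11. ]
w4 blue [482, 0, 55, 26, 945] bed@z33/48 [160.  145.4] [194.4 141.3]
w4 blue [124, 34, 43, 43, 1342] bed@z33/48 [-139.6  143.7] [-95.5 140.3]
w4 blue [611, 57, 29, 3, 32] bed@z33/48 [241.6 109.1] [257.6 107.5]
w4 blue [622, 62, 18, 12, 71] bed@z33/48 [248.7 102.7] [258.7 101.8]
w4 blue [537, 65, 42, 21, 102] bed@z33/48 [199.2 102.4] [224.7 100.3]
w4 blue [591, 64, 35, 21, 175] bed@z33/48 [231.7 100.3] [251.7  98.5]
w4 blue [626, 88, 7, 14, 26] bed@z33/48 [253.9  85.7] [257.8  85.4]
w4 blue [560, 97, 14, 18, 61] bed@z33/48 [216.   81.3] [224.6  80.7]
w4 blue [635, 102, 5, 16, 33] bed@z33/48 [260.6  75.8] [263.4  75.6]
w4 blue [555, 116, 12, 16, 39] bed@z33/48 [214.5  69.3] [222.   68.9]
w4 blue [615, 120, 10, 30, 59] bed@z33/48 [251.9  60. ] [257.7  59.8]
w4 blue [530, 125, 5, 38, 60] bed@z33/48 [200.1  56. ] [203.4  55.9]
w4 blue [537, 129, 10, 14, 57] bed@z33/48 [204.   61.5] [210.5  61.2]
[... 4851 characters left out ...]
191 264 [216, 215, 214, 214, 216, 214, 166, 171, 206, 230, 236, 234, 235, 234, 235, 234, 235, 235, 234, 235, 234, 234, 234, 234, 235, 235, 235, 235, 234, 233, 234, 140, 123, 182, 198, 219, 218, 219, 214, 212, 212, 212, 213, 214, 214, 213, 212, 213, 213, 216, 222, 115, 156, 119, 243, 236, 235, 234, 234, 235, 235, 235, 235, 234, 234, 234, 234, 234]
42 188 264 [175, 189, 217, 215, 215, 213, 167, 152, 199, 228, 230, 230, 229, 229, 228, 229, 229, 228, 228, 229, 229, 228, 229, 228, 229, 229, 229, 229, 229, 228, 225, 166, 120, 179, 200, 220, 218, 218, 214, 212, 211, 212, 213, 214, 215, 212, 212, 213, 213, 216, 222, 116, 156, 112, 242, 236, 235, 235, 235, 234, 235, 235, 235, 235, 235, 235, 235, 235]
```

```bash
python3 - <<'E'
from hold import *
p=viewer.grab_frame("wrist"); B=RB()
for n,X in dict(trigger_grip=(-51,0,72),fresh_cassette=(9.5,0,0),pressure_plate=(25.5,0,0)).items():
    print(n,[(x["location"],round(x["score"],2)) for x in viewer.pinpoint(n,p)[:1]],proj(p,V[:3]+B.apply(X)))
print(sensors.state()["time_s"],env.job_done())
E
```

```text
trigger_grip [([203.9, 245.5], 0.64)] [203.54144858 246.50284544]
fresh_cassette [([289.0, 222.2], 0.62)] [292.02986801 224.01151542]
pressure_plate [([311.0, 223.6], 0.97)] [309.31658952 224.05178019]
the job is handed in; nothing more can be done
37.0667 None
```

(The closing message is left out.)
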